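# Take one beaker from the nested stack and set it on the balance

### The arm

A 6-joint arm with a two-finger parallel gripper is mounted at the origin on the work surface. World frame = base frame: x ahead of the robot, y to its left, z up, the work surface at z = 0. Lengths are in m, angles in rad, forces in N, time in s.
With the tool pointing down it reaches from about 0.35 to 0.725 m from the base axis. Payload 4.3 kg.
Tool frame: the origin (TCP) lies midway between the tips of the shut fingers; the grasp point (between the pads) lies bot.hold_point_z behind it (bot.hold_point_z is the distance from the TCP to the grasp point, in m); z points along the fingers, x is the direction in which the jaws open and shut, and the axes are right-handed (so a half turn about z gives the same grasp; the last joint's range is limited). The gripper opens to 85 mm and grips with 20 to 120 N. Pads are 22 mm wide; open, the fingers measure 114 mm over their backs; the gripper's body (76 mm by 85 mm) begins 54 mm behind the grasp point. The pads swing forward as they close: fully open they stand 13 mm farther back than shut.
Start: joints at [1.239, 0.377, 0.081, 1.274, 0, 1.46], TCP at [0.126, 0.561, 0.231] pointing down, gripper open.
Joint ranges: [-2.72, 2.72], [-0.84, 1.66], [-1.02, 1.22], [-1.77, 2.12], [-1.37, 1.28], [-3.14, 3.14]. Speed limits (rad/s): [2.57, 2.57, 3.14, 3.14, 3.14, 3.14].

### API

Orientations are given as a unit quaternion [x, y, z, w].
In Python, from cell import bot gives the robot as it stands.
- The arm moves only by the tool servo_tool, never from a script. Its argument "deltas" is a list of rows, each an object of numbers: "hand": the opening, from 0 (shut) to 1 (fully open); "dx", "dy", "dz": the shift along the tool's x, y, z scaled (see below); "spin": the turn about the tool's z scaled (see below). A call has exactly 5 rows; each row shifts and turns the commanded pose from where the row before left it, along the tool's axes as they then stand; what a row does not reach is not made up. The controller multiplies each number of a shift by 4 cm and each number of a turn by 0.1 rad. A row lasts 1/12 s, in which the tool goes at most 41.7 mm and 7.16 degrees, less where a joint would pass 70% of its speed; a pose out of reach is approached as far as the arm can. A call with a number of a shift or a turn outside -1 to 1 is refused whole. A call with a gripper value outside its range is refused whole. The fingers move at their own pace and stop on an object; "force" is the grip in N (left out, the last holds). Time passes only in rows, so rows that do not move let the fingers close, or fill a call up. It gives the time, the measured TCP pose, the force and the opening at its end, in the units of the state.
- bot.observe(): the state, without advancing time (a new reading comes with each control period).
- bot.camera(name): name is "scene" or "side" or "wrist"; returns a dict with "pixels" (400x640x3 uint8, red, green, blue), "vfov" (degrees; the focal length in pixels is half the picture's height over the tangent of half this angle, whatever the lens; pixels are square), "cx", "cy" (the principal point, pixels), "cam_to_world" (4x4, takes a point from camera to world coordinates); the wrist camera has in their place "tool_from_camera" (4x4, takes a point from camera to tool coordinates, whose origin is the TCP and whose axes are the tool frame's). Camera axes: x right, y down, z forward; pixel columns grow to the right and rows downward; lengths in m; the calibration is good to about 2 mm. A picture is of the moment at which its call begins: read the wrist's pose just before it. There is no depth.
- bot.hand_in(): hands the job in, once; it reports no verdict.
Trained networks look in the newest picture that a camera, given by its name, has taken for a name from the list of things; names that differ only in an ending like _2 or _b are one class to them, and where a whole thing is asked for, a point or a joint stands for the part that bears it (a point fixed in the world has none). Each returns a list of dicts, best first, with "p" (0 to 1); they miss things now and then, are a little off and sometimes report something else, mostly with a low value. They report only what shows in the picture. A call takes as long as a camera call. They do not tell look-alikes from the thing itself.
- bot.silhouettes(target, camera): "pixels" (400x640 bool, what is visible of it) and "at" ([column, row] in pixels, amid what is visible of it).
The state is a dict: "time_s": time; "joint_pos": joint angles; "dq": joint speeds; "joint_efforts": joint torques, N m; "ee_pos": TCP position; "eef_rot": TCP orientation; "force": force on the tool from outside, world axes, zero at the start; "moment": the same for the moment, N m; "grip_width": opening from 0.0 (shut) to 1.0 (fully open).
Only numpy, scipy, OpenCV 4.12 (cv2) and the standard library are available. Lean on these libraries where they do the work, as an engineer would, in place of code of your own. Each camera call takes 0.05 s, during which the arm holds its last target.

### The job

Draw only the top beaker out of the leaning nested stack, leaving the two below it seated where they are, and stand it upright near the middle of the balance pan. Set it down gently, do not drop it, and do not disturb the solvent bottle or the vial block.

Things in the scene. Friction and masses are not known exactly. Their poses are not given: they have to be found in the camera images.
- beaker_top: Top one of three identical nested loose white plastic beakers, 50 g, open, 90 mm tall. Origin: centre of the foot's underside; z runs up through the mouth. Outside: foot 38 mm diameter, widening to 56 at 60 mm up, then a shoulder and a straight collar, 64 mm diameter, from 60 mm up to the rim at 90 mm; wall 2.5 mm. Nested, only this 30 mm collar shows. The stack leans 30 degrees.
- beaker_mid: Second beaker, same shape, its foot 30 mm below beaker_top's along the stack axis; beaker_top's shoulder rests on its rim, so its equally wide collar begins right under the top one's: fingers reaching over 30 mm below the top rim seize both. Sideways play 1.5 mm, nothing sticks; the top one is free once drawn 60 mm along the axis. This one stays seated.
- beaker_low: Lowest beaker, same shape, 30 mm further down the axis, its foot on the rack's inclined foot plate. Stays seated.
- rack: Fixed metal rack, base plate 180 x 120 x 8 mm. Origin: centre of the plate's underside, z up. Stack axis: from rack point (45, 0, 50) mm along (-0.5, 0, 0.866), leaning to the rack's -x side (roughly to the robot); top rim centre at (-30, 0, 180). Two rods carry the stack from beneath (-x side, within 25 mm of the middle) and end below the top collar, whose +y and -y sides are free.
- balance: Fixed grey bench balance, body 250 x 190 x 50 mm, its black display panel on its -x side up to 57 mm high. Origin on the bench directly under the centre of the pan, z up; the body reaches from x = -155 to +95 mm.
- pan_top (a point): Centre of the upper face of the balance's round steel pan, 120 mm diameter, 64 mm above the bench. The pan gives downward on a spring, 2 N per mm, at most 5 mm.
- solvent_bottle: Bystander: loose amber glass solvent bottle with blue cap, 86 mm diameter, 190 mm tall, 0.8 kg. Origin: centre of its underside.
- notebook: Fixed spiral notebook with a pen on it, 210 x 150 mm, 20 mm high. Origin: centre of its underside.
- vial_block: Bystander: loose grey block with small capped vials, 120 x 80 x 56 mm overall, about 0.5 kg. Origin: centre of its underside.
Mind the look-alikes: they are no part of the job. What is shaped like the beaker_mid but green is not meant. What is shaped like the beaker_top but pink is not meant.

How it is judged:
By the outcome, as a careful person would: the job done as asked, in the order asked, and still so for the second after the job is handed in, with the robot touching nothing.
It also fails if it takes over 42 s, if anything falls off the work surface, if the arm or the gripper's body presses on something with over 40 N, if the wrist force passes 120 N, or if a joint passes its speed limit or range.

## Working session

There is one attempt and no reset: what is moved stays moved. The work goes in short steps, Python scripts to look and compute and a tool call to move; the robot and the scene stay as the last step left them, time stands still between calls to the robot, and variables do not carry over. Pictures are saved under pics/ and viewed, and the job is handed in when it is done.

Besides the shell and the picture viewer there is one more tool, called after ">>>" as name([rows], argument=value, ...), one row to a line, values as JSON. servo_tool: Moves the arm, as the interface text tells. Shifts and turns lie within -1 to 1; 1 stands for 4 cm of shift or 0.1 rad of turn. Its arguments: {"type":"object","properties":{"deltas":{"type":"array"},"force":{"type":"number"}},"required":["deltas"]}

```bash
ls; mkdir -p pics
python3 - <<'E'
from cell import bot
import cv2
s=bot.observe()
for k,v in s.items(): print(k,v)
print(bot.hold_point_z)
for n in ["scene","side","wrist"]:
    c=bot.camera(n)
    cv2.imwrite(f"pics/a_{n}.png",c["pixels"][:,:,::-1])
    print(n,{k:v for k,v in c.items() if k!="pixels"})
E
```

```text
pics
time_s 0.0
joint_pos [1.23868227e+00 3.78093768e-01 7.96402963e-02 1.27442095e+00
 1.65498572e-05 1.46047743e+00]
dq [ 0.00065886  0.00228802  0.00015134  0.00123404 -0.00174683  0.0009536 ]
joint_efforts [ 1.22598881e-04 -4.63605130e+01  2.69873571e+01  2.08782416e-02
  4.74739761e-05 -6.72268257e-06]
ee_pos [0.12627255 0.5602879  0.23034894]
eef_rot [ 7.81018524e-01  6.24506994e-01 -8.82448664e-04  5.48612405e-04]
force [-0.54466162  0.28902828  0.26805447]
moment [-0.04412989  0.03668889 -0.03860058]
grip_width 1.0001060538647526
0.0187
scene {'vfov': 55.6381816700036, 'cx': 315.6983142720847, 'cy': 201.59526546544907, 'cam_to_world': array([[-0.41112329,  0.73930416, -0.53329824,  1.18674212],
       [ 0.9115662 ,  0.33661142, -0.23609279,  0.21067707],
       [ 0.0049699 , -0.58319989, -0.81231348,  0.96591249],
       [ 0.        ,  0.        ,  0.        ,  1.        ]])}
side {'vfov': 48.22046078192415, 'cx': 324.7706645271148, 'cy': 200.83935020044737, 'cam_to_world': array([[ 0.99885514, -0.03364065,  0.03401059,  0.55934798],
       [-0.04608243, -0.48585142,  0.87282576, -1.29765081],
       [-0.01283833, -0.87339379, -0.48684543,  0.80230034],
       [ 0.        ,  0.        ,  0.        ,  1.        ]])}
wrist {'vfov': 66.3545203445029, 'cx': 322.5524103549422, 'cy': 203.7575238220722, 'tool_from_camera': array([[ 9.99999704e-01,  7.63722287e-04, -9.13917654e-05,
        -5.41407732e-04],
       [-6.99928532e-04,  9.52800072e-01,  3.03597650e-01,
        -7.81056050e-02],
       [ 3.18942372e-04, -3.03597496e-01,  9.52800325e-01,
        -1.43067975e-01],
       [ 0.00000000e+00,  0.00000000e+00,  0.00000000e+00,
         1.00000000e+00]])}
```

View pics/a_scene.png

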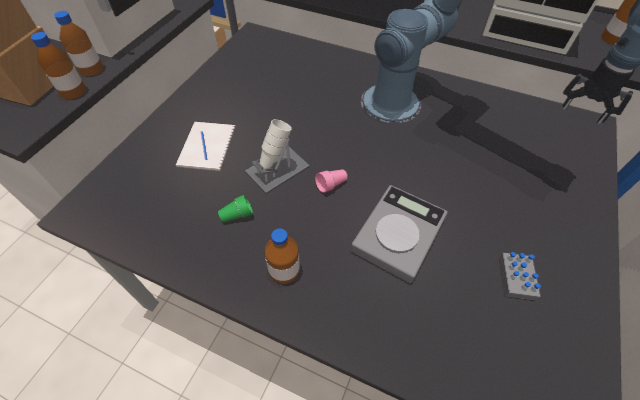

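View pics/a_side.png

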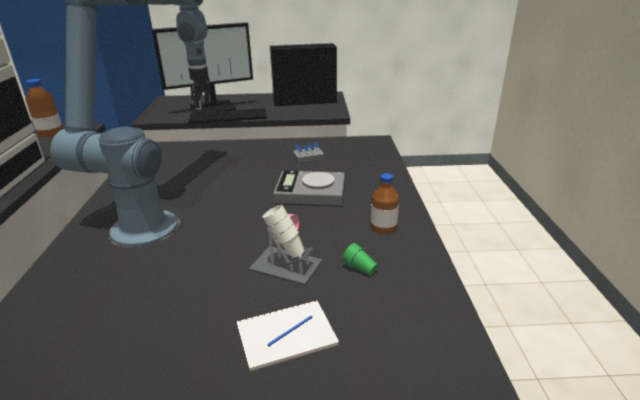

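View pics/a_wrist.png

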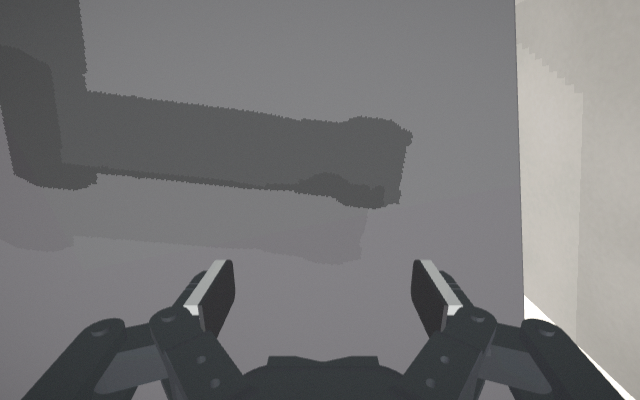

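```bash
cat > h.py <<'E'
import numpy as np, cv2
from cell import bot
from scipy.spatial.transform import Rotation as R
def K(c):
    f=200/np.tan(np.radians(c["vfov"])/2); return f,c["cx"],c["cy"]
def T_of(c,s=None):
    if "cam_to_world" in c: return c["cam_to_world"]
    T=np.eye(4);T[:3,:3]=R.from_quat(s["eef_rot"]).as_matrix();T[:3,3]=s["ee_pos"]
    return T@c["tool_from_camera"]
def ray(c,T,uv):
    f,cx,cy=K(c); d=T[:3,:3]@np.array([(uv[0]-cx)/f,(uv[1]-cy)/f,1.]); return T[:3,3],d/np.linalg.norm(d)
def proj(c,T,P):
    f,cx,cy=K(c); p=(np.atleast_2d(P)-T[:3,3])@T[:3,:3]
    return np.c_[p[:,0]/p[:,2]*f+cx,p[:,1]/p[:,2]*f+cy]
def onz(c,T,uv,z):
    o,d=ray(c,T,uv); return o+d*(z-o[2])/d[2]
E
python3 - <<'E'
from h import *
import pickle
out={}
for n in ["scene","side"]:
    c=bot.camera(n); T=T_of(c); 
    vis=c["pixels"].copy()
    out[n]={"cam":c}
    for i,t in enumerate(["beaker_top","beaker_mid","beaker_low","rack","balance","solvent_bottle","vial_block","pan_top"]):
        L=bot.silhouettes(t,n); out[n][t]=L
        for r in L[:4]: print(n,t,round(r["p"],2),np.round(r["at"],1),r["pixels"].sum(), np.round(onz(c,T,r["at"],0.05),3))
pickle.dump(out,open("sil.pkl","wb"))
print(bot.observe()["time_s"])
E
```

```text
scene beaker_top 0.67 [328.7 180.6] 517 [ 0.496 -0.052  0.05 ]
scene beaker_top 0.58 [283.4 129.7] 289 [ 0.354 -0.282  0.05 ]
scene beaker_mid 0.98 [237.2 211.4] 570 [ 0.712 -0.249  0.05 ]
scene beaker_mid 0.73 [274.7 139.9] 180 [ 0.41  -0.286  0.05 ]
scene beaker_low 0.71 [269.  153.5] 381 [ 0.472 -0.274  0.05 ]
scene rack 0.71 [279.  170.8] 1369 [ 0.524 -0.21   0.05 ]
scene balance 0.68 [399.1 230.3] 5475 [0.579 0.2   0.05 ]
scene solvent_bottle 0.62 [283.  257.2] 1453 [ 0.79 -0.06  0.05]
scene pan_top 0.7 [395.  230.7] 1296 [0.585 0.19  0.05 ]
scene pan_top 0.5 [280.2 170.2] 1451 [ 0.521 -0.208  0.05 ]
side beaker_top 0.86 [276. 214.] 293 [ 0.448 -0.027  0.05 ]
side beaker_mid 0.8 [281.8 228.3] 244 [ 0.47  -0.116  0.05 ]
side beaker_mid 0.67 [357.3 259.5] 587 [ 0.687 -0.292  0.05 ]
side beaker_mid 0.33 [283.5 333.8] 4458 [ 0.49  -0.558  0.05 ]
side beaker_low 0.92 [293.4 237.5] 532 [ 0.507 -0.169  0.05 ]
side beaker_low 0.47 [283.8 262.9] 1668 [ 0.482 -0.294  0.05 ]
side rack 0.78 [282.  263.3] 1732 [ 0.477 -0.296  0.05 ]
side balance 0.63 [384.4 208.6] 1274 [ 0.808 -0.016  0.05 ]
side solvent_bottle 0.73 [383.9 204.5] 1302 [0.811 0.012 0.05 ]
side vial_block 0.69 [308.3 154.3] 411 [0.561 0.462 0.05 ]
side pan_top 0.92 [320.4 176. ] 384 [0.604 0.248 0.05 ]
1.05
```

Run:
```python
import pickle,cv2,numpy as np
o=pickle.load(open("sil.pkl","rb"))
a=o["scene"]["cam"]["pixels"][105:205,225:385]; b=o["side"]["cam"]["pixels"][195:295,235:395]
im=np.vstack([cv2.resize(x[:,:,::-1],None,fx=5,fy=5,interpolation=cv2.INTER_CUBIC)[:300*2] for x in (a,b)])
cv2.imwrite("pics/b1.png",cv2.resize(a[:,:,::-1],None,fx=5,fy=5,interpolation=cv2.INTER_CUBIC))
cv2.imwrite("pics/b2.png",cv2.resize(b[:,:,::-1],None,fx=5,fy=5,interpolation=cv2.INTER_CUBIC))
```

```text
(no output)
```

View pics/b1.png

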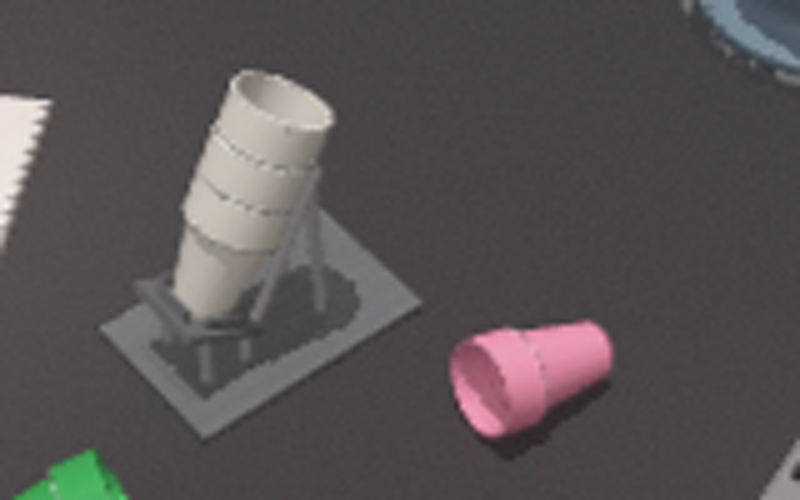

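View pics/b2.png

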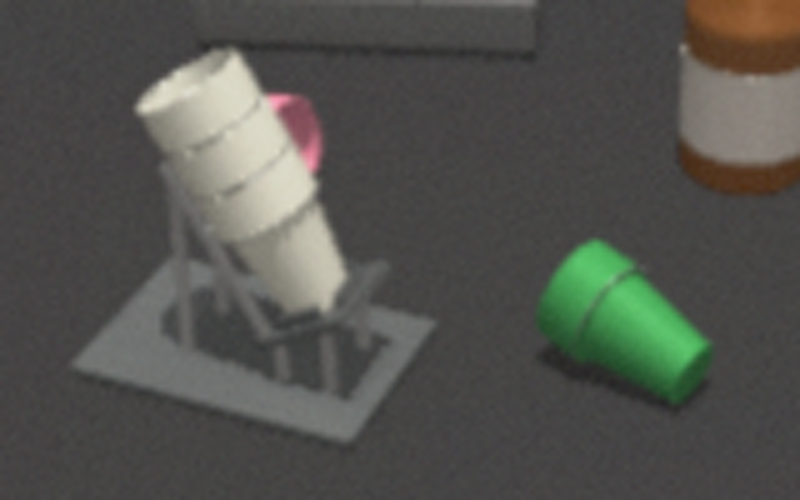

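Run:
```python
from h import *
import pickle
from scipy.optimize import least_squares
o=pickle.load(open("sil.pkl","rb"))
cs,cd=o["scene"]["cam"],o["side"]["cam"]
t=.008
ob=[(cs,(90,-60,8),(245,170.6)),(cs,(90,60,8),(266,191.8)),(cs,(-90,60,8),(309.2,164.8)),
(cd,(-90,-60,8),(249.6,268.0)),(cd,(90,-60,8),(305,282.8)),(cd,(90,60,8),(322.2,259.4)),(cd,(-90,60,8),(270,246.6)),
(cs,(-30,0,180),(281.6,125)),(cd,(-30,0,180),(272.8,210.6))]
def f(p,full=False):
    r=[]
    for c,P,uv in ob:
        P=np.array(P)/1000; co,s=np.cos(p[2]),np.sin(p[2])
        W=np.array([p[0]+co*P[0]-s*P[1],p[1]+s*P[0]+co*P[1],P[2]])
        r.append(proj(c,c["cam_to_world"],W)[0]-uv)
    return np.array(r) if full else np.ravel(r)
q=least_squares(f,[.48,-.28,0],loss="soft_l1")
p=q.x
print(p,np.degrees(p[2])); print(np.round(f(p,True),1))
co,s=np.cos(p[2]),np.sin(p[2])
print("rim",p[0]-.03*co,p[1]-.03*s,"r",np.hypot(p[0]-.03*co,p[1]-.03*s))
# pan
for n,c in (("scene",cs),("side",cd)):
    r=o[n]["pan_top"][0]; m=r["pixels"].astype(np.uint8)
    (x,y),_,_=e=cv2.fitEllipse(max(cv2.findContours(m,0,1)[0],key=len)); print(n,"pan",np.round(onz(c,c["cam_to_world"],(x,y),.064),4),e)
print("bottle",[ (np.round(onz(c,c["cam_to_world"],o[n]["solvent_bottle"][0]["at"],.09),3)) for n,c in (("scene",cs),("side",cd))])
# pads from wrist at open
c=bot.camera("wrist")
T=c["tool_from_camera"]
for uv,x in (((232,262),-.0425),((413,262),.0425),((190,310),-.0425),((460,308),.0425)):
    oo,d=ray(c,T,uv); print(uv,np.round(oo+d*(x-oo[0])/d[0],4))
s=bot.observe();print(R.from_quat(s["eef_rot"]).as_matrix().round(3),s["time_s"])
```

```text
[ 0.48445482 -0.24062795 -0.44968287] -25.764930814416235
[[-0.4 -0.2]
 [-0.2  0.9]
 [ 0.5  0.4]
 [-0.9 -0.1]
 [ 0.1  0.4]
 [ 0.2 -0.5]
 [-0.8 -0.9]
 [-0.6  0.1]
 [ 0.1  0. ]]
rim 0.4574372658514949 -0.22758754737614997 r 0.5109255757058777
scene pan [0.5964 0.1966 0.064 ] ((396.98345947265625, 232.17909240722656), (36.263572692871094, 43.555076599121094), 104.32485961914062)
side pan [0.5909 0.1962 0.064 ] ((317.3035888671875, 178.81922912597656), (13.907144546508789, 32.26919174194336), 87.50399780273438)
bottle [array([ 0.807, -0.048,  0.09 ]), array([ 0.798, -0.058,  0.09 ])]
(232, 262) [-0.0425 -0.0093 -0.0162]
(413, 262) [ 0.0425 -0.0075 -0.0128]
(190, 310) [-0.0425 -0.0166 -0.061 ]
(460, 308) [ 0.0425 -0.018  -0.0617]
[[ 0.22   0.976  0.   ]
 [ 0.976 -0.22   0.   ]
 [ 0.    -0.    -1.   ]] 1.1
```

>>> servo_tool([
  {"dx": -0.6,"dy": 0.77,"dz": -0.3,"hand": 1},
  {"dx": -0.6,"dy": 0.77,"dz": -0.3,"hand": 1},
  {"dx": -0.6,"dy": 0.77,"dz": -0.3,"hand": 1},
  {"dx": -0.6,"dy": 0.77,"dz": -0.3,"hand": 1},
  {"dx": -0.6,"dy": 0.77,"dz": -0.3,"hand": 1},
], force=20)

```text
schema error: expected keys hand, dx, dy, dz, spin
```

>>> servo_tool([
  {"dx": -0.6,"dy": 0.77,"hand": 1},
  {"dx": -0.6,"dy": 0.77,"hand": 1},
  {"dx": -0.6,"dy": 0.77,"hand": 1},
  {"dx": -0.6,"dy": 0.77,"hand": 1},
  {"dx": -0.6,"dy": 0.77,"hand": 1},
])

```text
schema error: expected keys hand, dx, dy, dz, spin
```

>>> servo_tool([
  {"dx": -0.8,"dy": 0.4,"hand": 1,"spin": 0.4},
  {"dx": -0.9,"dy": 0.3,"hand": 1,"spin": 0.5},
  {"dx": -0.95,"dy": 0,"hand": 1,"spin": 0.5},
  {"dx": -0.95,"dy": 0,"hand": 1,"spin": 0.5},
  {"dx": -0.95,"hand": 1,"spin": 0.4},
])

```text
schema error: expected keys hand, dx, dy, dz, spin
```

All keys are needed in each row.

>>> servo_tool([
  {"dx": -0.6,"dy": 0.77,"dz": -0.3,"spin": 0,"hand": 1},
  {"dx": -0.6,"dy": 0.77,"dz": -0.3,"spin": 0,"hand": 1},
  {"dx": -0.6,"dy": 0.77,"dz": -0.3,"spin": 0,"hand": 1},
  {"dx": -0.6,"dy": 0.77,"dz": -0.3,"spin": 0,"hand": 1},
  {"dx": -0.6,"dy": 0.77,"dz": -0.3,"spin": 0,"hand": 1},
], force=20)

```text
time_s: 1.52
ee_pos: [0.251, 0.4086, 0.2919]
eef_rot: [0.781, 0.625, 0.0, 0.0]
force: [1.2, 0.2, 0.6]
grip_width: 1.003
```

>>> servo_tool([
  {"dx": -0.6,"dy": 0.77,"dz": 0,"spin": 0,"hand": 1},
  {"dx": -0.6,"dy": 0.77,"dz": 0,"spin": 0,"hand": 1},
  {"dx": -0.6,"dy": 0.77,"dz": 0,"spin": 0,"hand": 1},
  {"dx": -0.6,"dy": 0.77,"dz": 0,"spin": 0,"hand": 1},
  {"dx": -0.6,"dy": 0.77,"dz": 0,"spin": 0,"hand": 1},
])

```text
time_s: 1.93
ee_pos: [0.375, 0.2574, 0.2916]
eef_rot: [0.781, 0.625, 0.0, 0.0]
force: [-0.2, 1.0, -0.1]
grip_width: 1.002
```

>>> servo_tool([
  {"dx": -0.9,"dy": 0.3,"dz": 0,"spin": 0,"hand": 1},
  {"dx": -0.9,"dy": 0.3,"dz": 0,"spin": 0,"hand": 1},
  {"dx": -0.9,"dy": 0.3,"dz": 0,"spin": 0,"hand": 1},
  {"dx": -0.95,"dy": 0.2,"dz": 0,"spin": 0,"hand": 1},
  {"dx": -0.95,"dy": 0.2,"dz": 0,"spin": 0,"hand": 1},
])

```text
time_s: 2.35
ee_pos: [0.3843, 0.0664, 0.2914]
eef_rot: [0.781, 0.625, 0.0, 0.0]
force: [1.2, -1.0, -0.3]
grip_width: 0.997
```

>>> servo_tool([
  {"dx": -0.8,"dy": 0.55,"dz": 0,"spin": 0.5,"hand": 1},
  {"dx": -0.8,"dy": 0.55,"dz": 0,"spin": 0.5,"hand": 1},
  {"dx": -0.8,"dy": 0.55,"dz": 0,"spin": 0.5,"hand": 1},
  {"dx": -0.8,"dy": 0.55,"dz": 0,"spin": 0.5,"hand": 1},
  {"dx": -0.8,"dy": 0.55,"dz": 0,"spin": 0.29,"hand": 1},
])

```text
time_s: 2.77
ee_pos: [0.4383, -0.12, 0.2915]
eef_rot: [0.848, 0.53, 0.0, 0.0]
force: [1.2, 0.1, -0.4]
grip_width: 1.0
```

>>> servo_tool([
  {"dx": -0.8,"dy": 0.55,"dz": 0,"spin": 0,"hand": 1},
  {"dx": -0.8,"dy": 0.55,"dz": 0,"spin": 0,"hand": 1},
  {"dx": -0.5,"dy": 0.4,"dz": 0,"spin": 0,"hand": 1},
  {"dx": 0,"dy": 0,"dz": 0,"spin": 0,"hand": 1},
  {"dx": 0,"dy": 0,"dz": 0,"spin": 0,"hand": 1},
])

```text
time_s: 3.18
ee_pos: [0.4554, -0.2209, 0.2909]
eef_rot: [0.848, 0.53, 0.0, -0.0]
force: [0.1, -0.4, -0.1]
grip_width: 0.998
```

Run:
```python
from h import *
import pickle
s=bot.observe(); c=bot.camera("wrist"); pickle.dump((s,c),open("w1.pkl","wb"))
cv2.imwrite("pics/w1.png",c["pixels"][:,:,::-1]); print(s["ee_pos"],R.from_quat(s["eef_rot"]).as_matrix().round(4),s["joint_pos"])
```

```text
[ 0.45535987 -0.22089207  0.29085378] [[ 4.38e-01  8.99e-01 -4.00e-04]
 [ 8.99e-01 -4.38e-01  7.00e-04]
 [ 5.00e-04 -7.00e-04 -1.00e+00]] [-5.77286583e-01  2.27141742e-01  2.65907935e-02  1.37099735e+00
  3.79502325e-04 -1.23936516e-01]
```

View pics/w1.png

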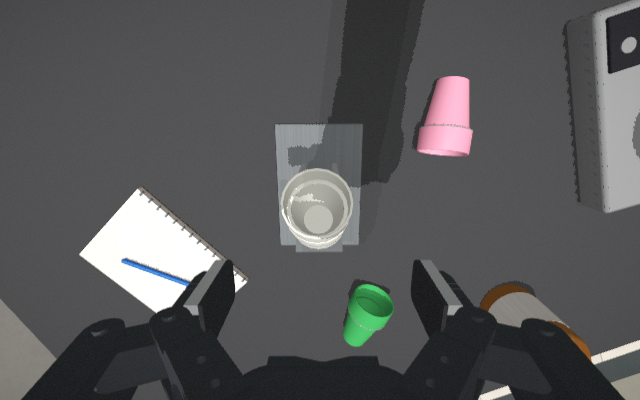

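```bash
cat >> h.py <<'E'
def rack2w(p,P):
    P=np.atleast_2d(P)/1000.; co,s=np.cos(p[2]),np.sin(p[2])
    return np.c_[p[0]+co*P[:,0]-s*P[:,1],p[1]+s*P[:,0]+co*P[:,1],P[:,2]]
A=np.array([-.5,0,.8660254]);PP=np.array([.8660254,0,.5]);Y=np.array([0,1.,0])
def circ(d,r): # d mm along axis from foot plate point
    t=np.linspace(0,2*np.pi,90); return np.array([45,0,50])+A*d+r*(np.cos(t)[:,None]*PP+np.sin(t)[:,None]*Y)
plate=np.array([[-90,-60,8],[90,-60,8],[90,60,8],[-90,60,8],[-90,-60,8]])
E
python3 - <<'E'
from h import *
import pickle
s,c=pickle.load(open("w1.pkl","rb")); T=T_of(c,s)
p=[.48445,-.24063,-.44968]
im=c["pixels"][:,:,::-1].copy(); im=cv2.resize(im,None,fx=4,fy=4,interpolation=cv2.INTER_CUBIC)
for P,col in ((circ(150,32),(0,0,255)),(circ(120,32),(0,255,0)),(plate,(255,0,0))):
    q=proj(c,T,rack2w(p,P)); q=(q+.5)*4-.5
    cv2.polylines(im,[np.round(q).astype(int)],False,col,1)
im=im[110*4:260*4,230*4:410*4]; cv2.imwrite("pics/w1o.png",im); print(im.shape)
E
```

```text
(600, 720, 3)
```

View pics/w1o.png

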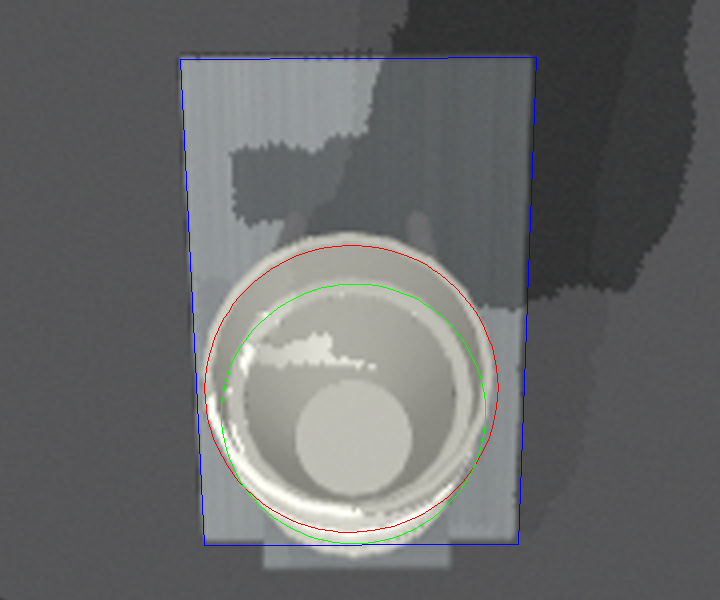

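>>> servo_tool([
  {"dx": -0.13,"dy": 0.21,"dz": 0.3,"spin": 0,"hand": 1},
  {"dx": 0,"dy": 0,"dz": 0.6,"spin": 0,"hand": 1},
  {"dx": 0,"dy": 0,"dz": 0.6,"spin": 0,"hand": 1},
  {"dx": 0,"dy": 0,"dz": 0.5,"spin": 0,"hand": 1},
  {"dx": 0,"dy": 0,"dz": 0,"spin": 0,"hand": 1},
])

```text
time_s: 3.65
ee_pos: [0.4582, -0.2249, 0.2076]
eef_rot: [0.847, 0.532, -0.001, -0.004]
force: [-0.3, 0.7, -0.7]
grip_width: 1.002
```

Run:
```python
from h import *
import pickle
s=bot.observe(); c=bot.camera("wrist"); pickle.dump((s,c),open("w2.pkl","wb"))
print(s["ee_pos"],s["force"])
T=T_of(c,s)
p=[.48445,-.24063,-.44968]
im=c["pixels"][:,:,::-1].copy()
for P,col in ((circ(150,32),(0,0,255)),(circ(120,32),(0,255,0)),(plate,(255,0,0))):
    q=proj(c,T,rack2w(p,P))
    cv2.polylines(im,[np.round(q).astype(int)],False,col,1)
cv2.imwrite("pics/w2.png",im)
```

```text
[ 0.45818233 -0.22489548  0.20755343] [-0.31034261  0.71993965 -0.7418131 ]
```

View pics/w2.png

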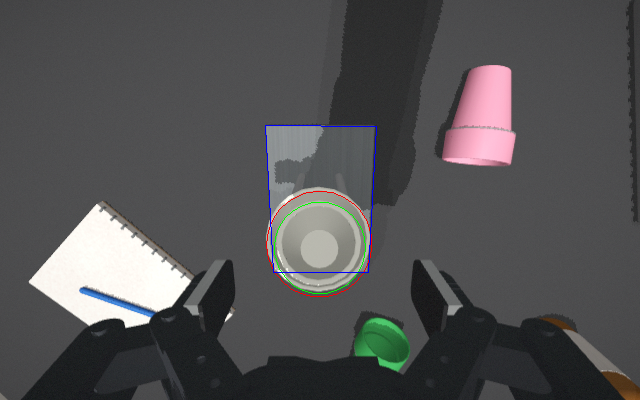

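Run:
```python
from h import *
import pickle
s=bot.observe(); print(s["ee_pos"],s["eef_rot"],s["joint_pos"],s["dq"],s["time_s"])
s,c=pickle.load(open("w2.pkl","rb"))
im=cv2.resize(c["pixels"][170:310,245:395,::-1],None,fx=5,fy=4,interpolation=cv2.INTER_CUBIC)
im=cv2.resize(c["pixels"][170:310,245:395,::-1],None,fx=4,fy=4,interpolation=cv2.INTER_CUBIC)
cv2.imwrite("pics/w2z.png",im)
```

```text
[ 0.45901568 -0.2255561   0.20971295] [ 0.84674904  0.5319866  -0.0008995  -0.00234829] [-5.81016870e-01  2.60216789e-01 -1.39598273e-01  1.17600063e+00
  3.16772737e-04 -1.32115269e-01] [-0.00401303 -0.02071468  0.07899876  0.03046582 -0.00019282 -0.00042198] 3.7
```

View pics/w2z.png

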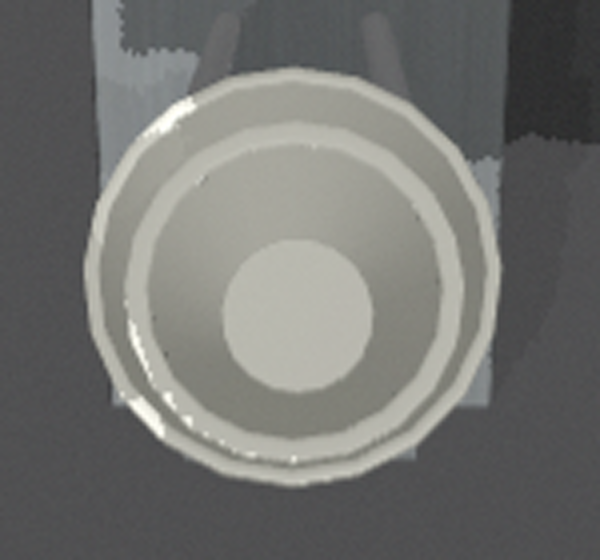

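Run:
```python
from h import *
import pickle
from scipy.optimize import least_squares
p=np.array([.48445,-.24063,-.44968])
for f,b in (("w1.pkl",(205/4+230,492/4+230,233/4+110,None)),("w2.pkl",(86/4+245,500/4+245,68/4+170,487/4+170))):
    s,c=pickle.load(open(f,"rb")); T=T_of(c,s)
    def g(d):
        q=proj(c,T,rack2w(p,circ(150,32)+np.array([d[0],d[1],0]))) # shift in rack frame
        r=[q[:,0].min()-b[0],q[:,0].max()-b[1],q[:,1].min()-b[2]]
        if b[3]: r.append(q[:,1].max()-b[3])
        return r
    z=least_squares(g,[0,0]); 
    rim=rack2w(p,np.array([-30+z.x[0],z.x[1],180]))[0]
    M=R.from_quat(s["eef_rot"]).as_matrix()
    print(z.x,np.round(z.fun,2),"rim w",rim,"rim in tool",M.T@(rim-s["ee_pos"]))
s=bot.observe();M=R.from_quat(s["eef_rot"]).as_matrix();print(M.T@(rim-s["ee_pos"]),s["ee_pos"])
```

```text
[-2.32994078 -0.19336562] [-0.87  0.87  0.07] rim w [ 0.45525005 -0.22675105  0.18      ] rim in tool [-0.00536728  0.00254491  0.11084952]
[-2.81361321 -0.42095041] [-0.99  0.99 -0.32  0.44] rim w [ 0.45471553 -0.22674577  0.18      ] rim in tool [-0.0032081  -0.00211593  0.02756565]
[-0.00296695 -0.00321119  0.02972628] [ 0.45901568 -0.2255561   0.20971295]
```

>>> servo_tool([
  {"dx": -0.08,"dy": 0.06,"dz": 0.3,"spin": 0,"hand": 1},
  {"dx": 0,"dy": 0,"dz": 0.4,"spin": 0,"hand": 1},
  {"dx": 0,"dy": 0,"dz": 0.4,"spin": 0,"hand": 1},
  {"dx": 0,"dy": 0,"dz": 0.3,"spin": 0,"hand": 1},
  {"dx": 0,"dy": 0,"dz": 0,"spin": 0,"hand": 1},
])

```text
time_s: 4.12
ee_pos: [0.4609, -0.2308, 0.1548]
eef_rot: [0.847, 0.532, -0.0, -0.001]
force: [0.1, -0.0, 0.1]
grip_width: 1.001
```

Run:
```python
from h import *
import pickle
bot.camera("side")
s=bot.observe(); c=bot.camera("wrist"); pickle.dump((s,c),open("w3.pkl","wb"))
print(s["ee_pos"],s["eef_rot"],s["force"],s["time_s"])
cv2.imwrite("pics/w3.png",c["pixels"][:,:,::-1])
rim=np.array([.45500,-.22675,.18]);M=R.from_quat(s["eef_rot"]).as_matrix();print(M.T@(rim-s["ee_pos"]))
```

```text
[ 0.46144448 -0.23120933  0.15598457] [ 8.46990654e-01  5.31607730e-01 -5.17582593e-06 -2.30467945e-04] [-0.58851673  0.48289363  0.3673555 ] 4.1667
[ 0.00121947 -0.00775183 -0.02401207]
```

View pics/w3.png

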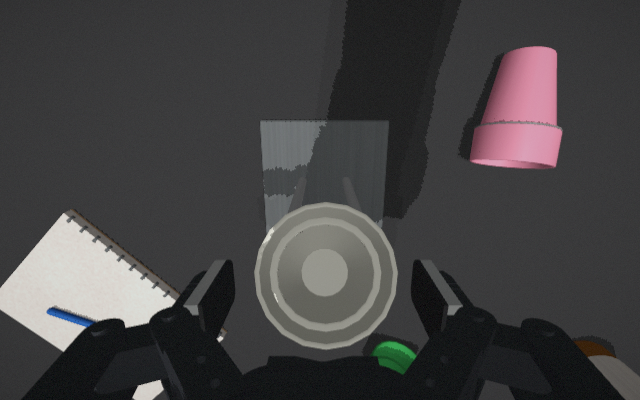

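>>> servo_tool([
  {"dx": 0.03,"dy": -0.05,"dz": 0.1,"spin": 0,"hand": 1},
  {"dx": 0,"dy": 0,"dz": 0,"spin": 0,"hand": 1},
  {"dx": 0,"dy": 0,"dz": 0,"spin": 0,"hand": 0.85},
  {"dx": 0,"dy": 0,"dz": 0,"spin": 0,"hand": 0.8},
  {"dx": 0,"dy": 0,"dz": 0,"spin": 0,"hand": 0.77},
], force=20)

```text
time_s: 4.63
ee_pos: [0.4605, -0.2302, 0.1517]
eef_rot: [0.847, 0.531, 0.0, 0.0]
force: [0.1, 0.3, 0.0]
grip_width: 0.774
```

Run:
```python
from h import *
import pickle
s=bot.observe(); c=bot.camera("wrist"); pickle.dump((s,c),open("w4.pkl","wb"))
print(s["ee_pos"],s["eef_rot"],s["force"],s["time_s"],s["grip_width"])
cv2.imwrite("pics/w4.png",c["pixels"][:,:,::-1])
rim=np.array([.45500,-.22675,.18]);M=R.from_quat(s["eef_rot"]).as_matrix();print(M.T@(rim-s["ee_pos"]))
c=bot.camera("side");cv2.imwrite("pics/s4.png",cv2.resize(c["pixels"][150:300,200:400,::-1],None,fx=4,fy=4,interpolation=cv2.INTER_CUBIC))
```

```text
[ 0.46045486 -0.23017892  0.15169547] [8.47256374e-01 5.31184061e-01 1.94601631e-04 3.03030757e-04] [0.14652248 0.27072857 0.02807247] 4.6333 0.7744207493973216
[ 0.00070998 -0.00638346 -0.02830912]
```

View pics/w4.png

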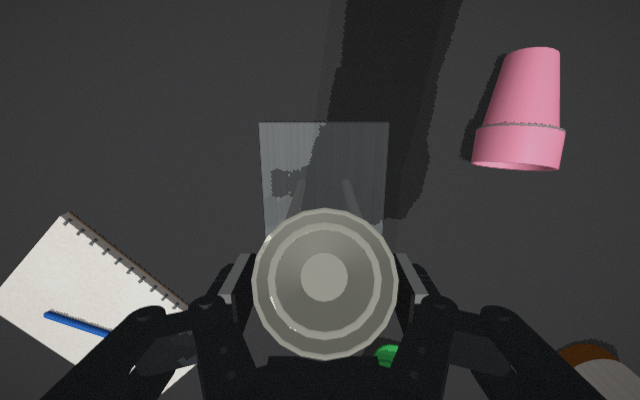

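View pics/s4.png

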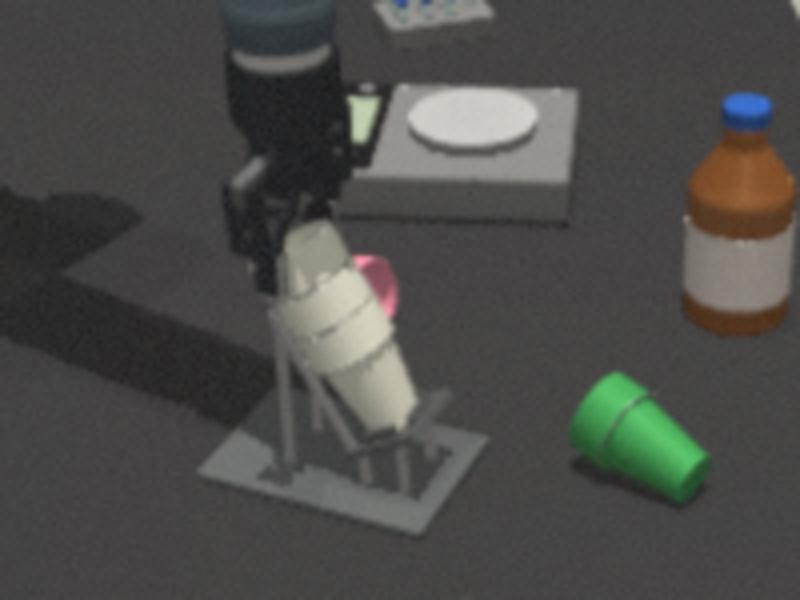

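Run:
```python
from h import *
import pickle
s,c=pickle.load(open("w4.pkl","rb")); M=R.from_quat(s["eef_rot"]).as_matrix()
c=bot.camera("side");T=T_of(c)
z=lambda P:((proj(c,T,P)-[200,150])*4).round()
for zz in (0,-.004,-.008,-.012):
  for yy in (-.011,.011): print(zz,yy,z(s["ee_pos"]+M@np.array([-.036,yy,zz])))
p=np.array([.48445,-.24063,-.44968])
for d in (150,120,90): print(d,z(rack2w(p,np.array([45-2.5,-32,50])+A*d)))
cv2.imwrite("pics/s5.png",cv2.resize(c["pixels"][190:250,245:325,::-1],None,fx=10,fy=10,interpolation=cv2.INTER_CUBIC))
```

```text
0 -0.011 [[259. 302.]]
0 0.011 [[287. 308.]]
-0.004 -0.011 [[258. 297.]]
-0.004 0.011 [[287. 303.]]
-0.008 -0.011 [[258. 292.]]
-0.008 0.011 [[286. 298.]]
-0.012 -0.011 [[258. 287.]]
-0.012 0.011 [[286. 293.]]
150 [[265. 264.]]
120 [[288. 301.]]
90 [[310. 338.]]
```

View pics/s5.png

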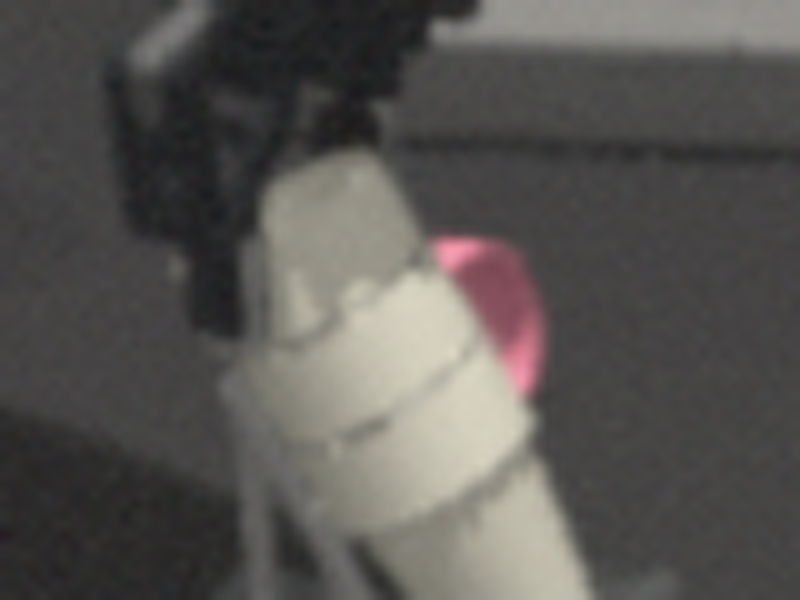

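>>> servo_tool([
  {"dx": 0.02,"dy": -0.05,"dz": -0.08,"spin": 0,"hand": 0.78},
  {"dx": 0,"dy": 0,"dz": 0,"spin": 0,"hand": 0.78},
  {"dx": 0,"dy": 0,"dz": 0,"spin": 0,"hand": 0.76},
  {"dx": 0,"dy": 0,"dz": 0,"spin": 0,"hand": 0.7},
  {"dx": 0,"dy": 0,"dz": 0,"spin": 0,"hand": 0.6},
], force=20)

```text
time_s: 5.2
ee_pos: [0.4588, -0.2285, 0.1548]
eef_rot: [0.847, 0.531, 0.0, 0.0]
force: [-1.8, -0.5, 3.3]
grip_width: 0.745
```

>>> servo_tool([
  {"dx": 0,"dy": 0,"dz": 0,"spin": 0,"hand": 0.5},
  {"dx": 0,"dy": 0,"dz": 0,"spin": 0,"hand": 0.5},
  {"dx": 0,"dy": 0,"dz": 0,"spin": 0,"hand": 0.5},
  {"dx": 0,"dy": 0,"dz": 0,"spin": 0,"hand": 0.5},
  {"dx": 0,"dy": 0,"dz": 0,"spin": 0,"hand": 0.5},
])

```text
time_s: 5.62
ee_pos: [0.4588, -0.2285, 0.1548]
eef_rot: [0.847, 0.531, 0.0, 0.0]
force: [-0.5, 0.3, 5.5]
grip_width: 0.746
```

Run:
```python
from h import *
s=bot.observe(); c=bot.camera("side")
for k in ("ee_pos","eef_rot","force","moment","grip_width","time_s"): print(k,s[k])
cv2.imwrite("pics/s6.png",cv2.resize(c["pixels"][190:250,245:325,::-1],None,fx=10,fy=10,interpolation=cv2.INTER_CUBIC))
```

```text
ee_pos [ 0.45884443 -0.22846282  0.15480188]
eef_rot [8.47257086e-01 5.31183016e-01 1.18293131e-04 1.40711569e-04]
force [-0.5439664   0.34177347  5.46301876]
moment [0.14681637 0.24203104 0.01917558]
grip_width 0.7455038955206911
time_s 5.6167
```

View pics/s6.png

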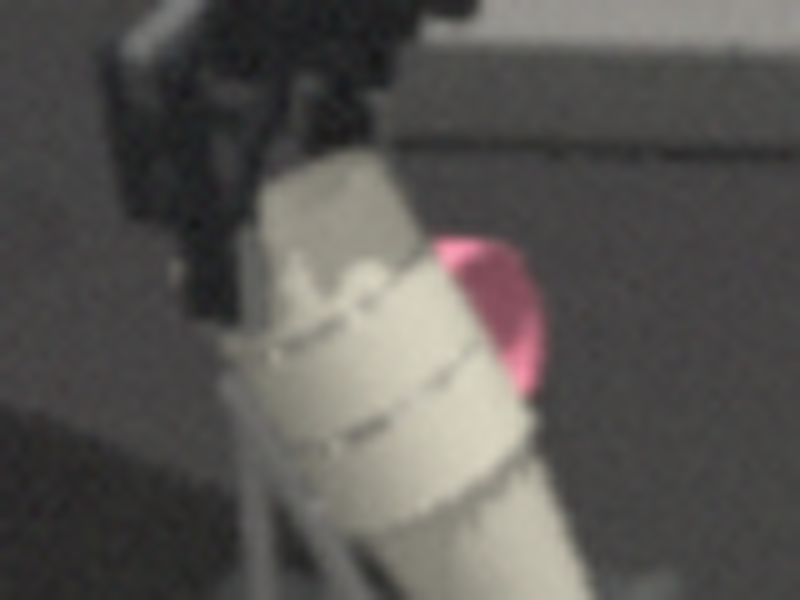

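>>> servo_tool([
  {"dx": 0,"dy": -0.03,"dz": -0.052,"spin": 0,"hand": 0.5},
  {"dx": 0,"dy": -0.06,"dz": -0.104,"spin": 0,"hand": 0.5},
  {"dx": 0,"dy": -0.06,"dz": -0.104,"spin": 0,"hand": 0.5},
  {"dx": 0,"dy": -0.06,"dz": -0.104,"spin": 0,"hand": 0.5},
  {"dx": 0,"dy": 0,"dz": 0,"spin": 0,"hand": 0.5},
])

```text
time_s: 6.08
ee_pos: [0.451, -0.2247, 0.1699]
eef_rot: [0.847, 0.531, 0.0, 0.0]
force: [0.0, 0.6, -1.0]
grip_width: 0.744
```

Run:
```python
from h import *
s=bot.observe(); c=bot.camera("side")
for k in ("ee_pos","eef_rot","force","moment","grip_width","time_s"): print(k,s[k])
cv2.imwrite("pics/s7.png",cv2.resize(c["pixels"][190:250,245:325,::-1],None,fx=10,fy=10,interpolation=cv2.INTER_CUBIC))
```

```text
ee_pos [ 0.45103135 -0.22473431  0.16987622]
eef_rot [8.47275918e-01 5.31152914e-01 1.65143985e-04 2.70972271e-04]
force [ 0.01686431  0.64660881 -1.02789994]
moment [-0.0241454   0.01590403  0.01077731]
grip_width 0.7443691993715243
time_s 6.0833
```

View pics/s7.png

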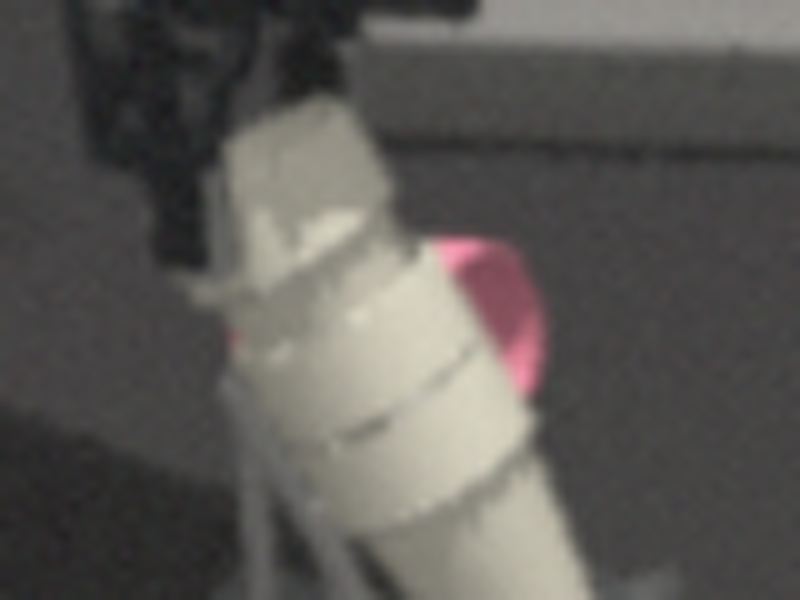

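>>> servo_tool([
  {"dx": 0,"dy": -0.06,"dz": -0.104,"spin": 0,"hand": 0.5},
  {"dx": 0,"dy": -0.1,"dz": -0.173,"spin": 0,"hand": 0.5},
  {"dx": 0,"dy": -0.1,"dz": -0.173,"spin": 0,"hand": 0.5},
  {"dx": 0,"dy": -0.1,"dz": -0.173,"spin": 0,"hand": 0.5},
  {"dx": 0,"dy": -0.1,"dz": -0.173,"spin": 0,"hand": 0.5},
])

```text
time_s: 6.55
ee_pos: [0.4343, -0.2166, 0.2019]
eef_rot: [0.847, 0.531, 0.0, 0.0]
force: [-0.0, 0.8, -1.1]
grip_width: 0.742
```

>>> servo_tool([
  {"dx": 0,"dy": -0.1,"dz": -0.173,"spin": 0,"hand": 0.5},
  {"dx": 0,"dy": -0.1,"dz": -0.173,"spin": 0,"hand": 0.5},
  {"dx": 0,"dy": -0.1,"dz": -0.173,"spin": 0,"hand": 0.5},
  {"dx": 0,"dy": -0.1,"dz": -0.173,"spin": 0,"hand": 0.5},
  {"dx": 0,"dy": 0,"dz": 0,"spin": 0,"hand": 0.5},
])

```text
time_s: 6.97
ee_pos: [0.4202, -0.2099, 0.2302]
eef_rot: [0.847, 0.531, 0.0, 0.001]
force: [0.7, -0.5, 0.4]
grip_width: 0.745
```

Run:
```python
from h import *
s=bot.observe(); c=bot.camera("side")
for k in ("ee_pos","eef_rot","force","moment","grip_width","time_s"): print(k,s[k])
cv2.imwrite("pics/s8.png",cv2.resize(c["pixels"][160:260,225:345,::-1],None,fx=6,fy=6,interpolation=cv2.INTER_CUBIC))
```

```text
ee_pos [ 0.42020625 -0.20985225  0.23024436]
eef_rot [8.47268413e-01 5.31164076e-01 4.19526994e-04 8.85869384e-04]
force [ 0.68625954 -0.50444479  0.42366905]
moment [ 0.03806872 -0.0075763  -0.03531659]
grip_width 0.7450264129279079
time_s 6.9667
```

View pics/s8.png

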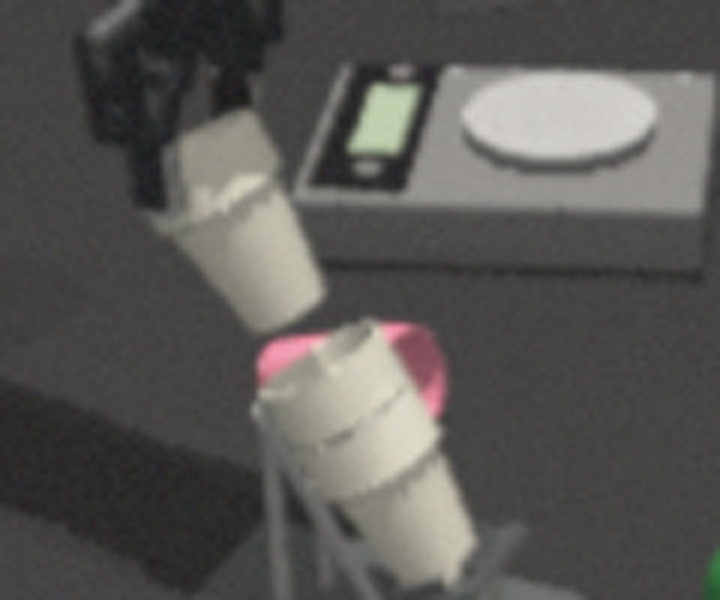

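Run:
```python
from h import *
c=bot.camera("scene")
cv2.imwrite("pics/c1.png",cv2.resize(c["pixels"][178:288,340:460,::-1],None,fx=5,fy=5,interpolation=cv2.INTER_CUBIC))
c=bot.camera("side")
cv2.imwrite("pics/c2.png",cv2.resize(c["pixels"][160:215,265:355,::-1],None,fx=8,fy=8,interpolation=cv2.INTER_CUBIC))
```

```text
(no output)
```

View pics/c1.png

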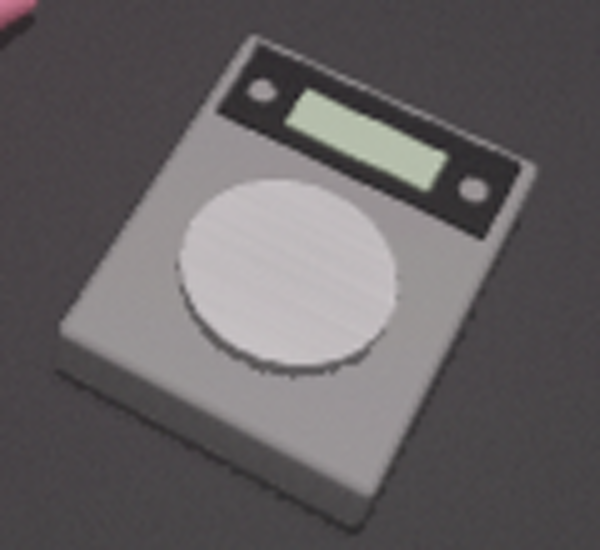

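View pics/c2.png

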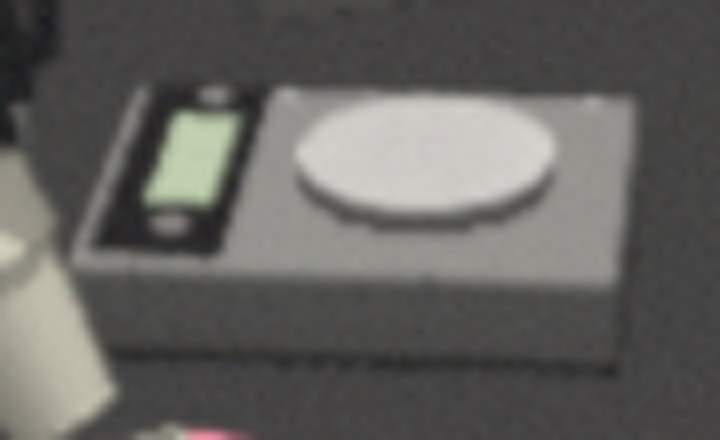

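```bash
cat > bal.py <<'E'
from h import *
from scipy.optimize import least_squares
import pickle
o=pickle.load(open("sil.pkl","rb"));cs,cd=o["scene"]["cam"],o["side"]["cam"]
ob=[(cs,(-155,-95,50),(390.4,185.4)),(cs,(-155,95,50),(447.2,211)),(cs,(95,95,50),(414,276.8)),(cs,(95,-95,50),(352.6,243.6)),(cs,(0,0,64),(398,232.4)),
(cd,(-155,-95,50),(274,192.75)),(cd,(95,-95,50),(342.5,195.25)),(cd,(95,95,50),(344.25,172.25)),(cd,(0,0,64),(318.25,179.1))]
def f(p): return np.array([proj(c,c["cam_to_world"],rack2w(p,P))[0]-uv for c,P,uv in ob])
q=least_squares(lambda p:f(p).ravel(),[.59,.2,0],loss="soft_l1");B=q.x
if __name__=="__main__":
    print(B,np.degrees(B[2]));print(f(B).round(1))
    print(rack2w(B,[[-155,-95,50],[-155,0,50],[-155,95,50]]))
E
python3 bal.py
```

```text
[ 0.59492906  0.19781789 -0.13454504] -7.708863081271582
[[-0.6 -1.8]
 [ 1.5 -0.2]
 [ 0.6  1.2]
 [-2.   0.3]
 [-0.4 -0.5]
 [-1.2 -0.1]
 [-0.1 -0.5]
 [ 0.8 -0.5]
 [ 0.1 -0.5]]
[[0.42858663 0.12446807 0.05      ]
 [0.44132988 0.21860951 0.05      ]
 [0.45407313 0.31275094 0.05      ]]
```

>>> servo_tool([
  {"dx": 0.5,"dy": -0.25,"dz": -0.2,"spin": -0.6,"hand": 0.5},
  {"dx": 0.85,"dy": -0.38,"dz": -0.1,"spin": -0.7,"hand": 0.5},
  {"dx": 0.87,"dy": -0.38,"dz": 0,"spin": -0.7,"hand": 0.5},
  {"dx": 0.87,"dy": -0.38,"dz": 0,"spin": -0.7,"hand": 0.5},
  {"dx": 0.87,"dy": -0.25,"dz": 0,"spin": -0.46,"hand": 0.5},
])

```text
time_s: 7.53
ee_pos: [0.4049, -0.0373, 0.2401]
eef_rot: [0.752, 0.659, -0.0, -0.001]
force: [0.7, 0.4, -0.4]
grip_width: 0.744
```

>>> servo_tool([
  {"dx": 0.87,"dy": -0.2,"dz": 0,"spin": 0,"hand": 0.5},
  {"dx": 0.87,"dy": -0.2,"dz": 0,"spin": 0,"hand": 0.5},
  {"dx": 0.87,"dy": -0.2,"dz": 0,"spin": 0,"hand": 0.5},
  {"dx": 0.87,"dy": -0.2,"dz": 0,"spin": 0,"hand": 0.5},
  {"dx": 0.87,"dy": -0.2,"dz": 0,"spin": 0,"hand": 0.5},
])

```text
time_s: 7.95
ee_pos: [0.3889, 0.1406, 0.2402]
eef_rot: [0.753, 0.658, -0.0, -0.0]
force: [0.8, 0.7, -1.0]
grip_width: 0.746
```

```bash
cat > st.py <<'E'
from bal import *
s=bot.observe(); M=R.from_quat(s["eef_rot"]).as_matrix()
print(s["time_s"],s["ee_pos"].round(4),s["force"].round(1),s["grip_width"].round(3),"phi",np.degrees(np.arctan2(M[1,0],M[0,0])).round(2),"want",round(90+np.degrees(B[2]),2))
d=s["ee_pos"][:2]-B[:2]; co,sn=np.cos(B[2]),np.sin(B[2])
print("balance coords mm",1000*(co*d[0]+sn*d[1]),1000*(-sn*d[0]+co*d[1]), "z",s["ee_pos"][2]*1000)
E
python3 st.py
```

```text
Traceback (most recent call last):
  File "st.py", line 3, in <module>
    print(s["time_s"],s["ee_pos"].round(4),s["force"].round(1),s["grip_width"].round(3),"phi",np.degrees(np.arctan2(M[1,0],M[0,0])).round(2),"want",round(90+np.degrees(B[2]),2))
                                                               ^^^^^^^^^^^^^^^^^^^^^
AttributeError: 'float' object has no attribute 'round'
```

```bash
sed -i 's/s\["grip_width"\].round(3)/round(s["grip_width"],3)/' st.py; python3 st.py
```

```text
7.95 [0.3889 0.1406 0.2402] [ 0.8  0.7 -1. ] 0.746 phi 82.28 want 82.29
balance coords mm -196.52661748086842 -84.33548516992678 z 240.18570333360873
```

>>> servo_tool([
  {"dx": 0.6,"dy": -0.25,"dz": 0,"spin": 0,"hand": 0.5},
  {"dx": 0.5,"dy": -0.25,"dz": 0,"spin": 0,"hand": 0.5},
  {"dx": 0.3,"dy": -0.15,"dz": 0.3,"spin": 0,"hand": 0.5},
  {"dx": 0.2,"dy": -0.1,"dz": 0.6,"spin": 0,"hand": 0.5},
  {"dx": 0,"dy": 0,"dz": 0.8,"spin": 0,"hand": 0.5},
])

```text
time_s: 8.37
ee_pos: [0.3697, 0.2088, 0.1733]
eef_rot: [0.752, 0.659, 0.002, 0.0]
force: [1.0, -0.7, -0.4]
grip_width: 0.744
```

>>> servo_tool([
  {"dx": 0,"dy": 0,"dz": 0.7,"spin": 0,"hand": 0.5},
  {"dx": 0,"dy": 0,"dz": 0.6,"spin": 0,"hand": 0.5},
  {"dx": 0,"dy": 0,"dz": 0.4,"spin": 0,"hand": 0.5},
  {"dx": 0,"dy": 0,"dz": 0.1,"spin": 0,"hand": 0.5},
  {"dx": 0,"dy": 0,"dz": 0,"spin": 0,"hand": 0.5},
])

```text
time_s: 8.78
ee_pos: [0.3669, 0.2058, 0.0992]
eef_rot: [0.753, 0.658, -0.002, -0.001]
force: [-0.1, -0.3, -0.4]
grip_width: 0.743
```

```bash
python3 st.py
python3 - <<'E'
from h import *
c=bot.camera("side")
cv2.imwrite("pics/s9.png",cv2.resize(c["pixels"][130:230,225:365,::-1],None,fx=5,fy=5,interpolation=cv2.INTER_CUBIC))
c=bot.camera("wrist")
cv2.imwrite("pics/w9.png",c["pixels"][:,:,::-1])
E
```

```text
8.7833 [0.3669 0.2058 0.0992] [-0.1 -0.3 -0.4] 0.743 phi 82.28 want 82.29
balance coords mm -227.03490197743582 -22.628447206286317 z 99.18763482618215
```

View pics/s9.png

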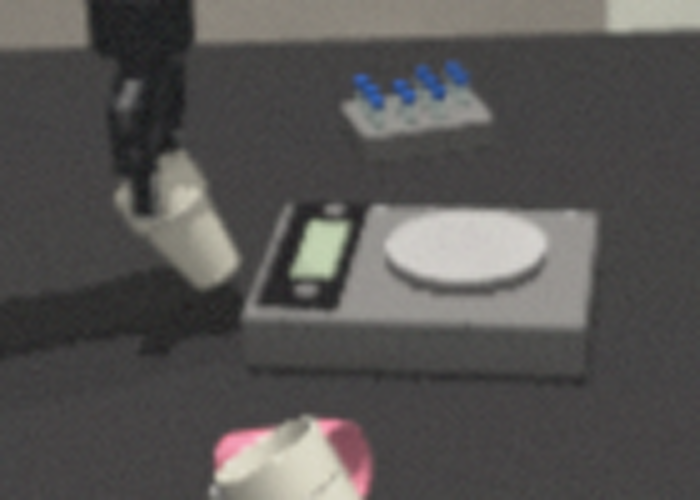

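View pics/w9.png

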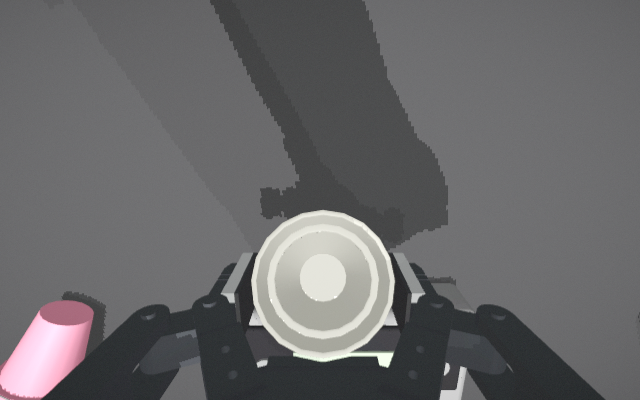

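>>> servo_tool([
  {"dx": 0,"dy": 0,"dz": 0.3,"spin": 0,"hand": 0.5},
  {"dx": 0,"dy": 0,"dz": 0.25,"spin": 0,"hand": 0.5},
  {"dx": 0,"dy": 0.15,"dz": 0,"spin": 0,"hand": 0.5},
  {"dx": 0,"dy": 0.1,"dz": 0,"spin": 0,"hand": 0.5},
  {"dx": 0,"dy": 0.1,"dz": 0,"spin": 0,"hand": 0.5},
])

```text
time_s: 9.3
ee_pos: [0.3823, 0.2049, 0.0796]
eef_rot: [0.753, 0.658, 0.0, -0.001]
force: [-6.5, 0.9, 3.0]
grip_width: 0.749
```

>>> servo_tool([
  {"dx": 0,"dy": 0.1,"dz": 0,"spin": 0,"hand": 0.5},
  {"dx": 0,"dy": 0.1,"dz": 0,"spin": 0,"hand": 0.5},
  {"dx": 0,"dy": 0.1,"dz": 0,"spin": 0,"hand": 0.5},
  {"dx": 0,"dy": 0.1,"dz": 0,"spin": 0,"hand": 0.5},
  {"dx": 0,"dy": 0,"dz": 0,"spin": 0,"hand": 0.5},
])

```text
time_s: 9.72
ee_pos: [0.3984, 0.2024, 0.0791]
eef_rot: [0.753, 0.658, 0.0, -0.0]
force: [-3.6, 0.7, -1.8]
grip_width: 0.743
```

```bash
python3 st.py
python3 - <<'E'
from h import *
c=bot.camera("side")
cv2.imwrite("pics/s10.png",cv2.resize(c["pixels"][130:230,225:365,::-1],None,fx=5,fy=5,interpolation=cv2.INTER_CUBIC))
E
```

```text
9.7167 [0.3984 0.2024 0.0791] [-3.6  0.7 -1.8] 0.743 phi 82.26 want 82.29
balance coords mm -195.3578653463787 -21.831662339802822 z 79.08540218366504
```

View pics/s10.png

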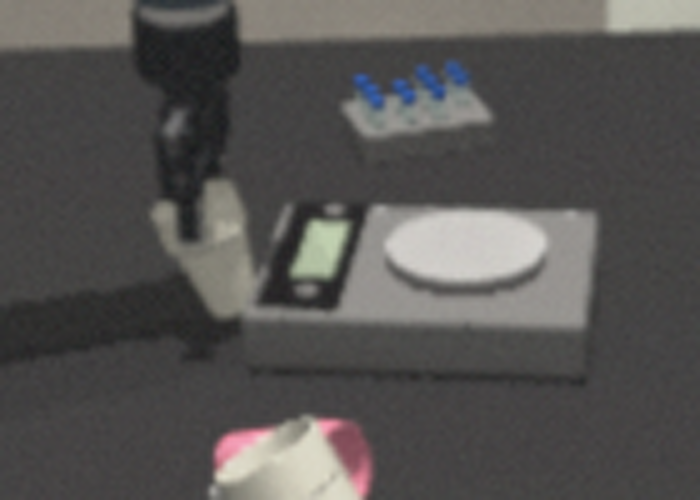

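>>> servo_tool([
  {"dx": 0,"dy": 0.1,"dz": 0,"spin": 0,"hand": 0.5},
  {"dx": 0,"dy": 0.1,"dz": 0,"spin": 0,"hand": 0.5},
  {"dx": 0,"dy": 0.1,"dz": 0,"spin": 0,"hand": 0.5},
  {"dx": 0,"dy": 0.1,"dz": 0,"spin": 0,"hand": 0.5},
  {"dx": 0,"dy": 0,"dz": 0,"spin": 0,"hand": 0.5},
])

```text
time_s: 10.18
ee_pos: [0.4144, 0.2002, 0.0786]
eef_rot: [0.753, 0.658, -0.0, -0.0]
force: [-4.2, -0.3, 0.7]
grip_width: 0.744
```

```bash
python3 st.py
python3 - <<'E'
from h import *
c=bot.camera("side")
cv2.imwrite("pics/s11.png",cv2.resize(c["pixels"][150:220,245:335,::-1],None,fx=8,fy=8,interpolation=cv2.INTER_CUBIC))
E
```

```text
10.1833 [0.4144 0.2002 0.0786] [-4.2 -0.3  0.7] 0.744 phi 82.26 want 82.29
balance coords mm -179.25970145969208 -21.886565562058593 z 78.58231714576411
```

View pics/s11.png

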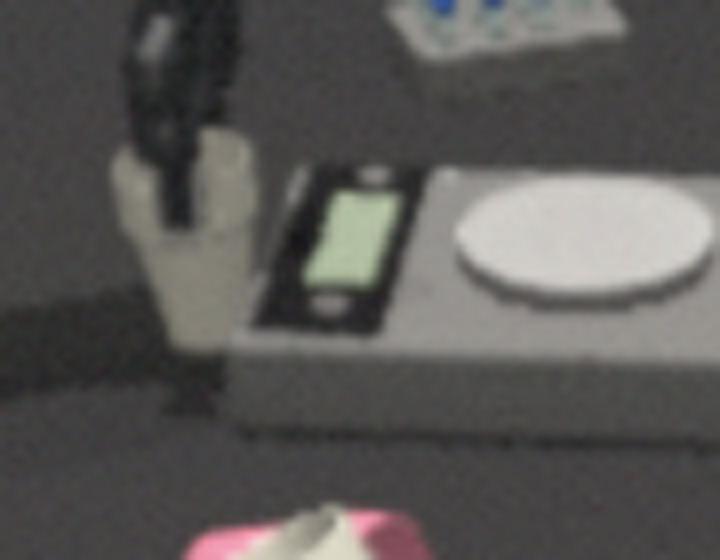

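>>> servo_tool([
  {"dx": 0,"dy": 0.05,"dz": 0,"spin": 0,"hand": 0.5},
  {"dx": 0,"dy": 0.05,"dz": 0,"spin": 0,"hand": 0.5},
  {"dx": 0,"dy": 0.05,"dz": 0,"spin": 0,"hand": 0.5},
  {"dx": 0,"dy": 0,"dz": 0,"spin": 0,"hand": 0.5},
  {"dx": 0,"dy": 0,"dz": 0,"spin": 0,"hand": 0.5},
])

```text
time_s: 10.65
ee_pos: [0.4195, 0.1994, 0.0786]
eef_rot: [0.753, 0.658, -0.0, -0.0]
force: [-5.5, 0.4, 2.8]
grip_width: 0.75
```

```bash
python3 st.py
python3 - <<'E'
from h import *
c=bot.camera("side")
a=cv2.resize(c["pixels"][155:205,250:295,::-1],None,fx=8,fy=8,interpolation=cv2.INTER_CUBIC)
c=bot.camera("wrist"); b=cv2.resize(c["pixels"][195:395,230:415,::-1],None,fx=2,fy=2,interpolation=cv2.INTER_CUBIC)
cv2.imwrite("pics/s12.png",np.hstack([a,b]))
cv2.imwrite("pics/w12.png",c["pixels"][:,:,::-1])
E
```

```text
10.65 [0.4195 0.1994 0.0786] [-5.5  0.4  2.8] 0.75 phi 82.28 want 82.29
balance coords mm -174.06759147135992 -22.008407722485977 z 78.55196143174803
```

View pics/s12.png

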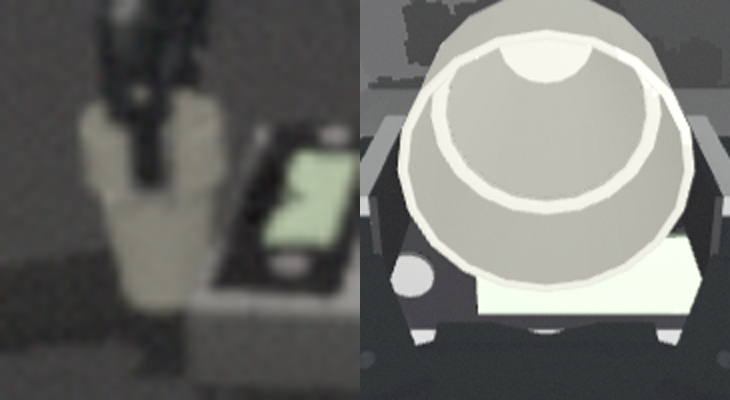

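```bash
cat > tilt.py <<'E'
from h import *
from scipy.optimize import least_squares
def fit(c,obs):
    T=c["tool_from_camera"]; t=np.linspace(0,2*np.pi,180)
    def pts(p,h,r):
        th,y,z,x=p; a=np.array([0,-np.sin(th),-np.cos(th)]); q=np.array([0,np.cos(th),-np.sin(th)]); e=np.array([1.,0,0])
        rim=np.array([x,y,z]); return proj(c,T,rim+a*(h-.09)+r*(np.cos(t)[:,None]*q+np.sin(t)[:,None]*e))
    def g(p):
        q=pts(p,.09,.032); f=pts(p,.0025,.0165)
        return [q[:,0].min()-obs[0],q[:,0].max()-obs[1],q[:,1].min()-obs[2],q[:,1].max()-obs[3],f[:,1].max()-obs[4]]
    r=least_squares(g,[0.05,0,-.02,0],x_scale=[.1,.01,.01,.01]); return r
if __name__=="__main__":
    r=fit(bot.camera("wrist"),(249.5,396.5,210,340,236)); print(np.degrees(r.x[0]),r.x[1:],r.fun)
E
python3 tilt.py
```

```text
0.7121008432620932 [-0.00602801 -0.02578897 -0.00030436] [ 0.07687585 -0.07687369 -0.05686018  0.10027081 -0.05418208]
```

>>> servo_tool([
  {"dx": 0,"dy": -0.2,"dz": 0,"spin": 0,"hand": 0.5},
  {"dx": 0,"dy": -0.3,"dz": 0,"spin": 0,"hand": 0.5},
  {"dx": 0,"dy": 0,"dz": -0.6,"spin": 0,"hand": 0.5},
  {"dx": 0,"dy": 0,"dz": -0.8,"spin": 0,"hand": 0.5},
  {"dx": 0,"dy": 0,"dz": -0.6,"spin": 0,"hand": 0.5},
])

```text
time_s: 11.22
ee_pos: [0.3999, 0.2022, 0.1603]
eef_rot: [0.753, 0.658, 0.001, 0.001]
force: [0.7, 0.3, -0.5]
grip_width: 0.742
```

>>> servo_tool([
  {"dx": 0,"dy": 0.2,"dz": 0,"spin": 0,"hand": 0.5},
  {"dx": 0.15,"dy": 0.7,"dz": 0,"spin": 0,"hand": 0.5},
  {"dx": 0.2,"dy": 0.9,"dz": 0,"spin": 0,"hand": 0.5},
  {"dx": 0.2,"dy": 0.9,"dz": 0,"spin": 0,"hand": 0.5},
  {"dx": 0,"dy": 0.9,"dz": 0,"spin": 0,"hand": 0.5},
])

```text
time_s: 11.63
ee_pos: [0.5477, 0.2056, 0.1583]
eef_rot: [0.753, 0.658, 0.001, 0.001]
force: [0.7, 0.1, -0.8]
grip_width: 0.746
```

>>> servo_tool([
  {"dx": 0,"dy": 0.7,"dz": 0,"spin": 0,"hand": 0.5},
  {"dx": 0,"dy": 0.45,"dz": 0,"spin": 0,"hand": 0.5},
  {"dx": 0,"dy": 0.25,"dz": 0,"spin": 0,"hand": 0.5},
  {"dx": 0,"dy": 0,"dz": 0,"spin": 0,"hand": 0.5},
  {"dx": 0,"dy": 0,"dz": 0,"spin": 0,"hand": 0.5},
])

```text
time_s: 12.05
ee_pos: [0.6012, 0.1969, 0.1578]
eef_rot: [0.753, 0.658, -0.0, 0.0]
force: [0.0, 1.0, -0.4]
grip_width: 0.747
```

```bash
python3 st.py
python3 - <<'E'
from h import *
c=bot.camera("side")
cv2.imwrite("pics/s13.png",cv2.resize(c["pixels"][130:220,255:375,::-1],None,fx=6,fy=6,interpolation=cv2.INTER_CUBIC))
c=bot.camera("wrist"); b=cv2.resize(c["pixels"][195:395,230:415,::-1],None,fx=3,fy=3,interpolation=cv2.INTER_CUBIC)
cv2.imwrite("pics/w13.png",b)
c=bot.camera("scene")
cv2.imwrite("pics/c13.png",cv2.resize(c["pixels"][158:288,340:460,::-1],None,fx=4.5,fy=4.5,interpolation=cv2.INTER_CUBIC))
E
```

```text
12.05 [0.6012 0.1969 0.1578] [ 0.   1.  -0.4] 0.747 phi 82.25 want 82.29
balance coords mm 6.386359480276116 -0.06725777838120946 z 157.76247892555344
```

View pics/s13.png

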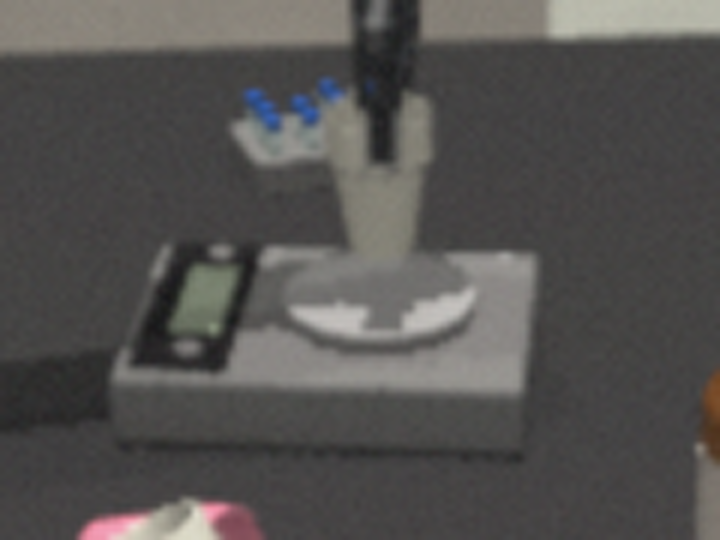

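View pics/w13.png

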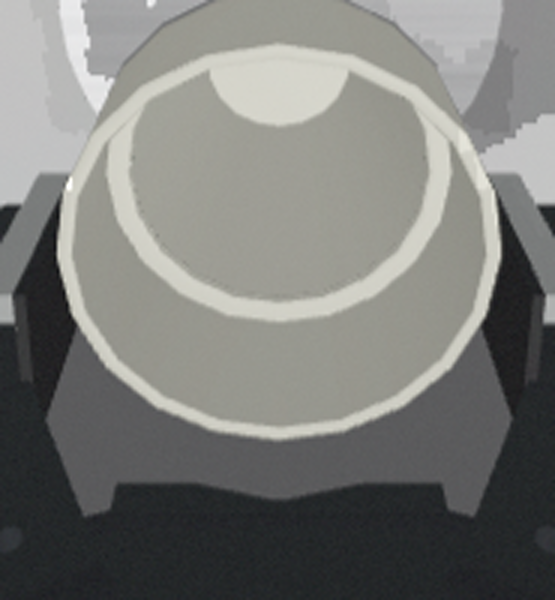

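View pics/c13.png

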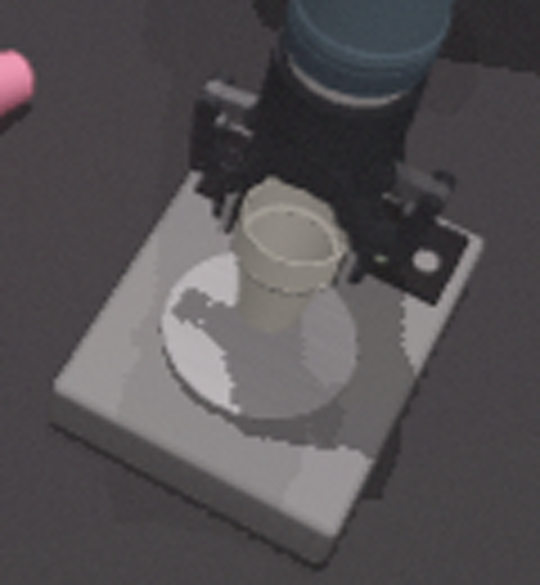

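>>> servo_tool([
  {"dx": 0,"dy": 0,"dz": 0.2,"spin": 0,"hand": 0.5},
  {"dx": 0,"dy": 0,"dz": 0.2,"spin": 0,"hand": 0.5},
  {"dx": 0,"dy": 0,"dz": 0.15,"spin": 0,"hand": 0.5},
  {"dx": 0,"dy": 0,"dz": 0.08,"spin": 0,"hand": 0.5},
  {"dx": 0,"dy": 0,"dz": 0,"spin": 0,"hand": 0.5},
])

```text
time_s: 12.62
ee_pos: [0.6, 0.1968, 0.1318]
eef_rot: [0.753, 0.658, -0.001, -0.001]
force: [-0.4, 0.5, -0.6]
grip_width: 0.749
```

>>> servo_tool([
  {"dx": 0,"dy": 0,"dz": 0.03,"spin": 0,"hand": 0.5},
  {"dx": 0,"dy": 0,"dz": 0.03,"spin": 0,"hand": 0.5},
  {"dx": 0,"dy": 0,"dz": 0.02,"spin": 0,"hand": 0.5},
  {"dx": 0,"dy": 0,"dz": 0,"spin": 0,"hand": 0.5},
  {"dx": 0,"dy": 0,"dz": 0,"spin": 0,"hand": 0.5},
])

```text
time_s: 13.03
ee_pos: [0.6014, 0.197, 0.1304]
eef_rot: [0.753, 0.658, 0.0, 0.0]
force: [0.6, 0.0, 0.3]
grip_width: 0.743
```

```bash
python3 st.py
python3 - <<'E'
from h import *
c=bot.camera("side")
cv2.imwrite("pics/s14.png",cv2.resize(c["pixels"][140:220,265:355,::-1],None,fx=7,fy=7,interpolation=cv2.INTER_CUBIC))
for i in range(4):print(bot.observe()["force"].round(2)); bot.camera("wrist")
E
```

```text
13.0333 [0.6014 0.197  0.1304] [0.6 0.  0.3] 0.743 phi 82.28 want 82.29
balance coords mm 6.504782842847278 0.06019296755541451 z 130.36730273557868
[ 0.64  0.36 -0.05]
[0.66 0.47 0.18]
[ 0.56 -0.09 -1.05]
[ 0.11 -0.38 -0.69]
```

View pics/s14.png

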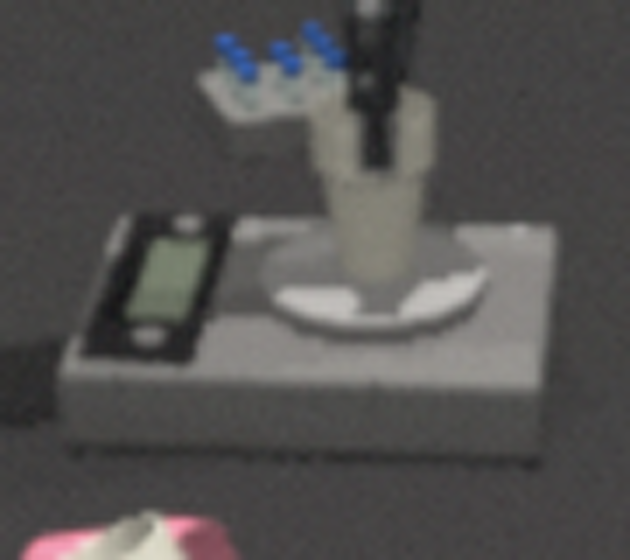

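>>> servo_tool([
  {"dx": 0,"dy": 0,"dz": 0.025,"spin": 0,"hand": 0.5},
  {"dx": 0,"dy": 0,"dz": 0.025,"spin": 0,"hand": 0.5},
  {"dx": 0,"dy": 0,"dz": 0.025,"spin": 0,"hand": 0.5},
  {"dx": 0,"dy": 0,"dz": 0,"spin": 0,"hand": 0.5},
  {"dx": 0,"dy": 0,"dz": 0,"spin": 0,"hand": 0.5},
])

```text
time_s: 13.7
ee_pos: [0.6011, 0.197, 0.127]
eef_rot: [0.753, 0.658, -0.0, -0.0]
force: [0.8, 0.4, -0.9]
grip_width: 0.746
```

```bash
python3 st.py
python3 - <<'E'
from h import *
for i in range(4):print(bot.observe()["force"].round(2),bot.observe()["ee_pos"][2]); bot.camera("wrist")
E
```

```text
13.7 [0.6011 0.197  0.127 ] [ 0.8  0.4 -0.9] 0.746 phi 82.28 want 82.29
balance coords mm 6.205757569266662 -0.03067613488588381 z 127.01110342013955
[ 0.82  0.37 -0.93] 0.12701110342013955
[-0.65 -0.62  0.58] 0.12711038911344813
[ 0.38 -0.27 -0.89] 0.12716302541905514
[ 0.05  0.19 -1.38] 0.12721395496654703
```

>>> servo_tool([
  {"dx": 0,"dy": 0,"dz": 0.025,"spin": 0,"hand": 0.5},
  {"dx": 0,"dy": 0,"dz": 0.025,"spin": 0,"hand": 0.5},
  {"dx": 0,"dy": 0,"dz": 0,"spin": 0,"hand": 0.5},
  {"dx": 0,"dy": 0,"dz": 0,"spin": 0,"hand": 0.5},
  {"dx": 0,"dy": 0,"dz": 0,"spin": 0,"hand": 0.5},
])

```text
time_s: 14.32
ee_pos: [0.6014, 0.197, 0.1255]
eef_rot: [0.753, 0.658, 0.0, 0.0]
force: [-0.9, -0.2, 1.8]
grip_width: 0.746
```

```bash
python3 st.py
python3 - <<'E'
from h import *
for i in range(4):print(bot.observe()["force"].round(2),bot.observe()["ee_pos"][2]); c=bot.camera("wrist")
b=cv2.resize(c["pixels"][195:395,230:415,::-1],None,fx=3,fy=3,interpolation=cv2.INTER_CUBIC)
cv2.imwrite("pics/w15.png",b)
E
```

```text
14.3167 [0.6014 0.197  0.1255] [-0.9 -0.2  1.8] 0.746 phi 82.28 want 82.29
balance coords mm 6.557572399521203 0.09816412024137554 z 125.4589220623653
[-0.86 -0.2   1.82] 0.1254589220623653
[0.02 0.37 0.98] 0.12545186798845367
[ 0.45 -0.12  1.44] 0.12542537518248897
[0.42 0.9  1.61] 0.1254580796334079
```

View pics/w15.png

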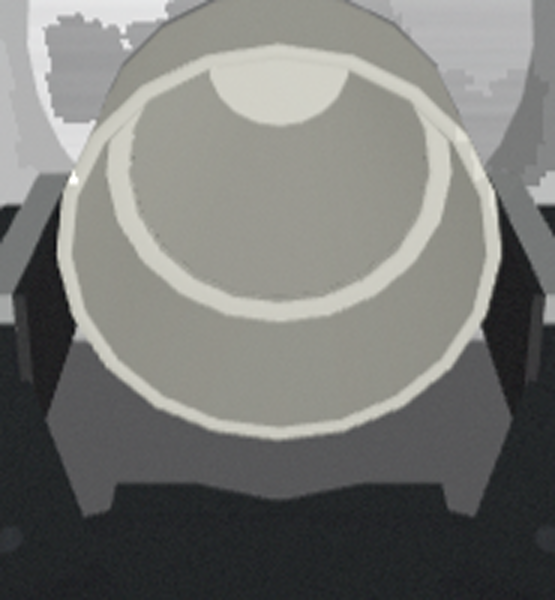

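>>> servo_tool([
  {"dx": 0,"dy": 0,"dz": 0,"spin": 0,"hand": 0.74},
  {"dx": 0,"dy": 0,"dz": 0,"spin": 0,"hand": 0.76},
  {"dx": 0,"dy": 0,"dz": 0,"spin": 0,"hand": 0.78},
  {"dx": 0,"dy": 0,"dz": 0,"spin": 0,"hand": 0.81},
  {"dx": 0,"dy": 0,"dz": 0,"spin": 0,"hand": 0.84},
])

```text
time_s: 14.93
ee_pos: [0.6009, 0.1969, 0.1249]
eef_rot: [0.753, 0.658, -0.0, -0.0]
force: [-0.4, -0.7, -0.7]
grip_width: 0.839
```

```bash
python3 st.py
python3 - <<'E'
from h import *
c=bot.camera("side")
cv2.imwrite("pics/s16.png",cv2.resize(c["pixels"][140:220,265:355,::-1],None,fx=7,fy=7,interpolation=cv2.INTER_CUBIC))
c=bot.camera("wrist")
b=cv2.resize(c["pixels"][195:395,220:425,::-1],None,fx=3,fy=3,interpolation=cv2.INTER_CUBIC)
cv2.imwrite("pics/w16.png",b)
E
```

```text
14.9333 [0.6009 0.1969 0.1249] [-0.4 -0.7 -0.7] 0.839 phi 82.28 want 82.29
balance coords mm 6.055242318270927 -0.06536381955574545 z 124.89856979618422
```

View pics/s16.png

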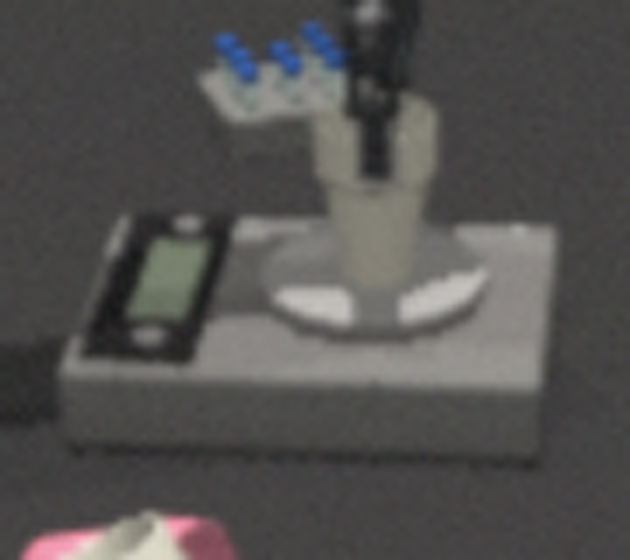

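View pics/w16.png

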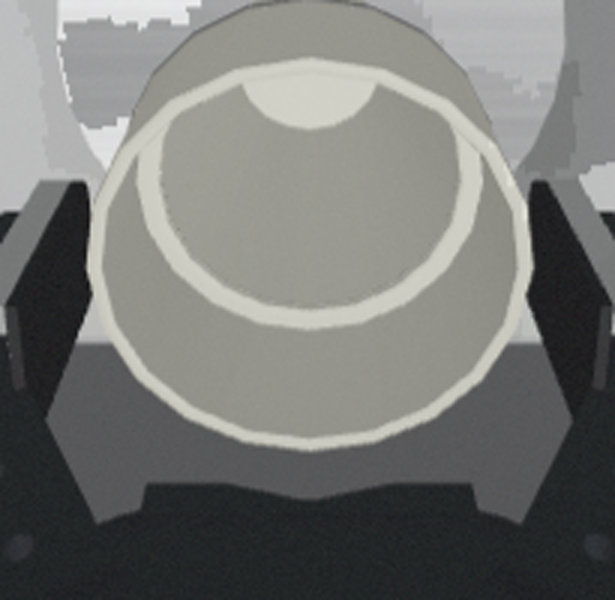

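>>> servo_tool([
  {"dx": 0,"dy": 0,"dz": 0,"spin": 0,"hand": 1},
  {"dx": 0,"dy": 0,"dz": 0,"spin": 0,"hand": 1},
  {"dx": 0,"dy": 0,"dz": -0.2,"spin": 0,"hand": 1},
  {"dx": 0,"dy": 0,"dz": -0.4,"spin": 0,"hand": 1},
  {"dx": 0,"dy": 0,"dz": -0.7,"spin": 0,"hand": 1},
])

```text
time_s: 15.45
ee_pos: [0.599, 0.1965, 0.1752]
eef_rot: [0.753, 0.658, -0.003, -0.001]
force: [0.3, -0.5, -0.0]
grip_width: 0.998
```

>>> servo_tool([
  {"dx": 0,"dy": 0,"dz": -0.8,"spin": 0,"hand": 1},
  {"dx": 0,"dy": 0,"dz": -0.8,"spin": 0,"hand": 1},
  {"dx": 0,"dy": -0.5,"dz": -0.5,"spin": 0,"hand": 1},
  {"dx": 0,"dy": -0.7,"dz": 0,"spin": 0,"hand": 1},
  {"dx": 0,"dy": 0,"dz": 0,"spin": 0,"hand": 1},
])

```text
time_s: 15.87
ee_pos: [0.5497, 0.2041, 0.2633]
eef_rot: [0.753, 0.659, -0.0, -0.001]
force: [-1.3, 0.0, -0.1]
grip_width: 1.001
```

```bash
python3 st.py
python3 - <<'E'
from h import *
for n in ("side","scene","wrist"):
    c=bot.camera(n); cv2.imwrite(f"pics/e_{n}.png",c["pixels"][:,:,::-1])
    if n=="side": cv2.imwrite("pics/e_sz.png",cv2.resize(c["pixels"][130:280,235:405,::-1],None,fx=4,fy=4,interpolation=cv2.INTER_CUBIC))
E
```

```text
15.8667 [0.5497 0.2041 0.2633] [-1.3  0.  -0.1] 1.001 phi 82.37 want 82.29
balance coords mm -45.6696845172023 0.14633566978982088 z 263.2668002424615
```

View pics/e_sz.png

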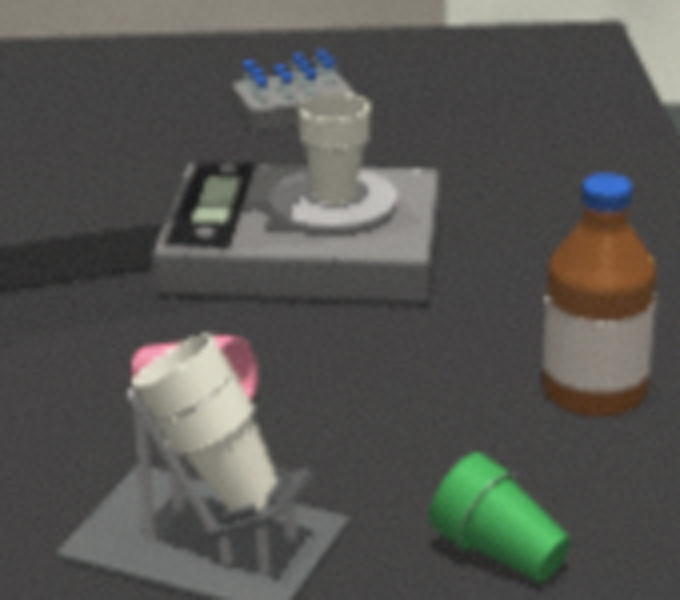

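View pics/e_scene.png

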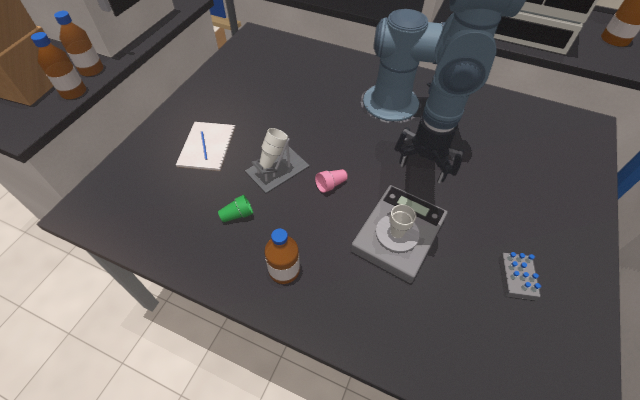

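View pics/e_wrist.png

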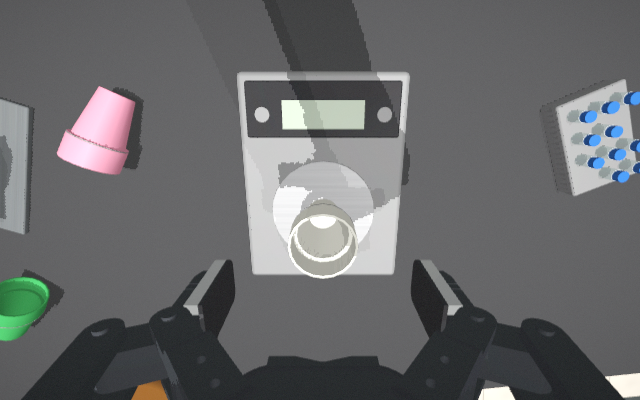

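Run:
```python
from h import *
print(bot.observe()["time_s"],bot.observe()["dq"].round(3)); print(bot.hand_in())
```

```text
16.0167 [-0.008  0.024  0.016 -0.006  0.001  0.001]
the job is handed in; nothing more can be done
None
```

The top beaker now stands upright near the middle of the balance pan. The arm was clear of everything when I handed the job in at about 16 s.

- **Drawing it out:** I gripped only the top collar at 20 N and drew the beaker out along the leaning axis. Side pictures showed the other two beakers still seated in the rack.
- **Standing it upright:** The tool cannot tilt, so I pushed the beaker's foot lightly against the front side of the balance body (about 6 N at most). It pivoted in the pads until a fit to the wrist picture put the tilt at about 0.7°.
- **Setting it down:** I lowered it in roughly 1 mm steps until the pan pushed back with about 2 N, then opened the fingers slowly and backed away.

**Last checks:**
- The final pictures show the beaker standing straight, with its foot within about 5 mm of the pan's centre, judged by eye.
- The two lower beakers are still in the rack. The solvent bottle and the vial block show no visible change.
- Nothing failed. The one mismatch was the balance fit, which was off by up to 2 pixels at its corners in the scene view. The pan centre agreed between the scene and side cameras to within half a pixel.

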